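Unload the jar heater onto the airlock sled

ROBOT

A 7-joint arm with a two-finger parallel gripper is mounted at the origin on the work surface. World frame = base frame: x ahead of the robot, y to its left, z up, the work surface at z = 0. Lengths are in m, angles in rad, forces in N, time in s.
With the tool pointing down it reaches from about 0.35 to 0.9 m from the base axis. Payload 8.1 kg.
Tool frame: the origin (TCP) lies at the very end of the fingers, on their centre line; the grasp point (between the pads) lies 19 mm behind it; z points along the fingers, y is the line along which they close (so a half turn about z gives the same grasp; the last joint's range is limited). The gripper opens to 92 mm and grips with 3 to 60 N. Pads are 19 mm wide; open, the fingers measure 130 mm over their backs; the gripper's body (75 mm by 190 mm) begins 47 mm behind the grasp point.
Start: joints at [-1.35, 0.434, 0.025, 1.573, -0.012, 1.134, -0.075], TCP at [0.199, 0.593, 0.203] pointing down, gripper open.
Joint ranges: [-2.62, 2.62], [-0.44, 2.09], [-1.27, 1.32], [0.08, 2.57], [-1.32, 4.46], [0.12, 2], [-2.74, 2.74]. Speed limits (rad/s): [2.22, 2.22, 3.01, 3.01, 3.14, 3.14, 3.14].

INTERFACE

Orientations are given as a rotation vector (axis times angle).
In Python, from cell import readout, cams, job gives the robot as it stands.
- The arm moves only by the tool drive_tool, never from a script. Its argument "commands" is a list of rows, each a list of 3 entries, a list of its own where there are three numbers: the turn, a rotation vector about the tool's x, y, z in rad, then the shift along the tool's x, y, z in cm, then the gripper's target within -1 to 1 (fully open at 1, half-way at 0, shut at -1). A call has 1 to 20 rows; each row is the pose to reach, as a shift and turn from the pose commanded when the call began, along the tool's axes at that moment; what a row does not reach only later rows make up. A row lasts 1/12 s, in which the tool goes at most 41.7 mm and 7.16 degrees, less where a joint would pass 70% of its speed; a pose out of reach is approached as far as the arm can. A call with a gripper value outside its range is refused whole. The fingers move at their own pace and stop on an object; "newtons" is the grip in N (left out, the last holds). Time passes only in rows, so rows that repeat a pose let the fingers close. It gives the time, the measured TCP pose, the force, the opening and the grip force at its end, in the units of the state.
- readout.observe(): the state, without advancing time (a new reading comes with each control period).
- cams.get_image(name): name is "scene" or "top" or "wrist"; returns the picture (420x560x3 uint8, blue, green, red); there is no depth.
- cams.camera_info(name): a dict with "camera_matrix" (3x3 intrinsics, pixels), "R" (3x3) and "t" (3): a world point X has camera coordinates R X + t. Camera axes: x right, y down, z forward; pixel columns grow to the right and rows downward; lengths in m; the calibration is good to about 2 mm. The wrist camera is an equidistant fisheye: a pixel r from the principal point sees the ray r / f radians off the axis. A picture is of the moment at which its call begins: read the wrist's pose just before it. camera_info takes no time and is no camera call; for the wrist camera it gives the pose at the moment of the call.
- job.sign_off(): hands the job in; it is judged then, once.
The state is a dict: "clock": time; "joints": joint angles; "dq": joint speeds; "joint_efforts": joint torques, N m; "position": TCP position; "ee_rot": TCP orientation; "force": force on the tool from outside, world axes, zero at the start; "ft_torque": the same for the moment, N m; "width": opening from 0.0 (shut) to 1.0 (fully open); "gripper_force": force on a finger pad.
Only numpy, scipy, OpenCV 4.12 (cv2) and the standard library are available. Lean on these libraries where they do the work, as an engineer would, in place of code of your own. Each camera call takes 0.05 s, during which the arm holds its last target. There are 200 camera calls.

TASK

Unload the jar heater: raise every jar in it with its ejector lever, lift it out and stand it upright in the blue carrying tray, and only when all the jars are in, carry the tray level by its handle to the steel loading sled and set it down squarely in the middle of the sled with the jars still standing in it. Leave all the ejector levers fully up again, ready for the next batch, and do not disturb the wipes, the funnel or the glass dish.

Things in the scene. Friction and masses are not known exactly. Their poses are not given: they have to be found in the camera images.
- heater: white-based dry-block heater with an aluminium top, 280 mm wide (its y) x 120 mm deep (its x) x 121 mm high, fixed to the bench; origin at the centre of its underside, z up, its front with the three levers faces its -x. Three round wells in a row along y, 88 mm apart; jars sit in them with their lids 1 mm below the top face, where they cannot be gripped. Each well has its own ejector: the lever in front of it
- well1 (a point): centre of the mouth of well 1 (the +y end), on the heater's top face, 121 mm above the bench; hole 60 mm across, 61 mm deep. A well may be empty
- lever1 (a joint): angle of the ejector lever of well 1, rad: 0 = up (jar fully down), 0.56 = fully pressed (jar raised 33 mm, in proportion to the angle). It pivots on an axis along the heater's y, 62 mm in front of the heater's centre and 65 mm above the bench; pressing its red pad down takes about 4 to 7 N. The stiff hinge stays wherever it is left, so it must be lifted again by hand to let the ejector down (about 4 N)
- lever1_pad (a point): centre of the top face of the red finger pad on lever 1; the pad is 34 mm long (along the lever), 26 mm wide (heater's y), 10 mm thick, 74 mm from the pivot, with free space under it and at its sides. The pad's top is about 90 mm above the bench with the lever up and 49 mm with it fully down; the lever slopes 0.28 rad upwards to the front when up, as much downwards when pressed
- jar1_mid (a point): amber glass jar with a white screw lid, closed, upright cylinder 56 mm across and 60 mm high over all (lid the top 17 mm, same width), about 130 g; the point is its centre, 30 mm above its underside, z along its axis. Starts fully down in well 1, or is absent
- well2 (a point): centre of the mouth of well 2 (the middle), on the heater's top face, 121 mm above the bench; hole 60 mm across, 61 mm deep. A well may be empty
- lever2 (a joint): angle of the ejector lever of well 2, rad: 0 = up (jar fully down), 0.56 = fully pressed (jar raised 33 mm, in proportion to the angle). It pivots on an axis along the heater's y, 62 mm in front of the heater's centre and 65 mm above the bench; pressing its red pad down takes about 4 to 7 N. The stiff hinge stays wherever it is left, so it must be lifted again by hand to let the ejector down (about 4 N)
- lever2_pad (a point): centre of the top face of the red finger pad on lever 2; the pad is 34 mm long (along the lever), 26 mm wide (heater's y), 10 mm thick, 74 mm from the pivot, with free space under it and at its sides. The pad's top is about 90 mm above the bench with the lever up and 49 mm with it fully down; the lever slopes 0.28 rad upwards to the front when up, as much downwards when pressed
- jar2_mid (a point): amber glass jar with a white screw lid, closed, upright cylinder 56 mm across and 60 mm high over all (lid the top 17 mm, same width), about 130 g; the point is its centre, 30 mm above its underside, z along its axis. Starts fully down in well 2, or is absent
- well3 (a point): centre of the mouth of well 3 (the -y end), on the heater's top face, 121 mm above the bench; hole 60 mm across, 61 mm deep. A well may be empty
- lever3 (a joint): angle of the ejector lever of well 3, rad: 0 = up (jar fully down), 0.56 = fully pressed (jar raised 33 mm, in proportion to the angle). It pivots on an axis along the heater's y, 62 mm in front of the heater's centre and 65 mm above the bench; pressing its red pad down takes about 4 to 7 N. The stiff hinge stays wherever it is left, so it must be lifted again by hand to let the ejector down (about 4 N)
- lever3_pad (a point): centre of the top face of the red finger pad on lever 3; the pad is 34 mm long (along the lever), 26 mm wide (heater's y), 10 mm thick, 74 mm from the pivot, with free space under it and at its sides. The pad's top is about 90 mm above the bench with the lever up and 49 mm with it fully down; the lever slopes 0.28 rad upwards to the front when up, as much downwards when pressed
- jar3_mid (a point): amber glass jar with a white screw lid, closed, upright cylinder 56 mm across and 60 mm high over all (lid the top 17 mm, same width), about 130 g; the point is its centre, 30 mm above its underside, z along its axis. Starts fully down in well 3, or is absent
- tray: blue open carrying tray with a fixed black-topped bail handle, about 380 g; outside 200 mm (its x) x 170 mm (its y), walls 28 mm high and 4 mm thick, floor 4 mm thick; origin at the centre of its underside, z up. Two handle posts (10 x 12 mm) stand on the floor at x = +-75 mm, y = 0. Room for two jars on each side of the handle, e.g. centred at x = +-45 mm, y = +-44 mm
- tray_handle (a point): centre of the tray's black handle bar, 90 mm above the tray's underside; the bar runs along the tray's x at y = 0, is 160 mm long, 12 mm wide (tray's y) and 24 mm high
- sled_top (a point): centre of the flat steel top of the glove-box loading sled, 22 mm above the bench; the plate is 270 mm (its x) x 230 mm (its y), fixed, with a wire pull loop at its +x end that does not rise above the plate
- wipes: green box of wipes, 70 x 110 x 80 mm, bystander; origin under its centre
- funnel: glass funnel standing mouth down, 90 mm across, 120 mm high, bystander; origin under its centre
- dish: open glass dish, 100 mm across, 18 mm high, bystander; origin under its centre

How it is judged:
On the way, in this order (a step that is already met when the one before it is completed fails the run):
1. all the jars stand upright in the tray, which is not yet at the sled (x of jar1_mid in the frame of tray between -0.1 and 0.1 m and y of jar1_mid in the frame of tray between -0.085 and 0.085 m and z of jar1_mid in the frame of tray between 0.02 and 0.045 m and angle between each of jar1_mid, jar2_mid, jar3_mid's own z axis and vertical below 0.25 rad and x of jar2_mid in the frame of tray between -0.1 and 0.1 m and y of jar2_mid in the frame of tray between -0.085 and 0.085 m and z of jar2_mid in the frame of tray between 0.02 and 0.045 m and x of jar3_mid in the frame of tray between -0.1 and 0.1 m and y of jar3_mid in the frame of tray between -0.085 and 0.085 m and z of jar3_mid in the frame of tray between 0.02 and 0.045 m and linear speed of tray below 0.03 m/s and horizontal distance between tray and sled_top above 0.25 m), for 0.2 s.
2. the tray is lifted clear of the bench with all the jars standing in it (x of jar1_mid in the frame of tray between -0.1 and 0.1 m and y of jar1_mid in the frame of tray between -0.085 and 0.085 m and z of jar1_mid in the frame of tray between 0.02 and 0.045 m and angle between each of jar1_mid, jar2_mid, jar3_mid's own z axis and vertical below 0.25 rad and x of jar2_mid in the frame of tray between -0.1 and 0.1 m and y of jar2_mid in the frame of tray between -0.085 and 0.085 m and z of jar2_mid in the frame of tray between 0.02 and 0.045 m and x of jar3_mid in the frame of tray between -0.1 and 0.1 m and y of jar3_mid in the frame of tray between -0.085 and 0.085 m and z of jar3_mid in the frame of tray between 0.02 and 0.045 m and height (world z) of tray above 0.035 m), for 0.2 s.
3. the tray stands on the sled with all the jars standing in it (x of jar1_mid in the frame of tray between -0.1 and 0.1 m and y of jar1_mid in the frame of tray between -0.085 and 0.085 m and z of jar1_mid in the frame of tray between 0.02 and 0.045 m and angle between each of jar1_mid, jar2_mid, jar3_mid's own z axis and vertical below 0.25 rad and x of jar2_mid in the frame of tray between -0.1 and 0.1 m and y of jar2_mid in the frame of tray between -0.085 and 0.085 m and z of jar2_mid in the frame of tray between 0.02 and 0.045 m and x of jar3_mid in the frame of tray between -0.1 and 0.1 m and y of jar3_mid in the frame of tray between -0.085 and 0.085 m and z of jar3_mid in the frame of tray between 0.02 and 0.045 m and horizontal distance between tray and sled_top below 0.03 m and z of tray in the frame of sled_top between -0.006 and 0.006 m and angle between tray's own z axis and vertical below 0.06 rad and angle between the x axis of tray and the x axis of sled_top, either way round below 0.2 rad and linear speed of tray below 0.03 m/s), for 0.2 s.
At the end, for the whole second after the job is handed in: every jar stands in the tray (inside its walls, on its floor, within 0.25 rad of upright); the tray rests flat on the sled, its centre within 30 mm of the sled's centre and its sides within 0.2 rad of the sled's; all three levers within 0.12 rad of fully up; everything still (all of step 3 and value of joint each of lever1, lever2, lever3 below 0.12 rad); the robot touches nothing.
It fails at once if the tray is tilted by more than 0.3 rad (angle between tray's own z axis and vertical above 0.3 rad).
It fails at once if the wipes, the funnel or the dish is disturbed (moved over 30 mm) (distance of any of wipes, funnel, dish from where it was at the start of the episode above 0.03 m).
It fails at once if a jar is drawn up out of its well while its lever is up ((horizontal distance between jar1_mid and well1 below 0.015 m and z of jar1_mid in the frame of well1 between -0.014 and -0.006 m and distance between jar1_mid and lever1_pad below 0.1375 m) or (horizontal distance between jar2_mid and well2 below 0.015 m and z of jar2_mid in the frame of well2 between -0.014 and -0.006 m and distance between jar2_mid and lever2_pad below 0.1375 m) or (horizontal distance between jar3_mid and well3 below 0.015 m and z of jar3_mid in the frame of well3 between -0.014 and -0.006 m and distance between jar3_mid and lever3_pad below 0.1375 m)).
Of jar1, jar2, jar3 only 2 to 3 are there at a start; the rules pass over those that are not, and their reading is None.
At some moment in a run one of tray may be knocked a few centimetres aside while the robot is not near it.
It also fails if it takes over 210 s, if anything falls off the work surface, if the arm or the gripper's body presses on something with over 40 N, if the wrist force passes 120 N, or if a joint passes its speed limit or range.

## Working session

There is one attempt and no reset: what is moved stays moved. The work goes in short steps, Python scripts to look and compute and a tool call to move; the robot and the scene stay as the last step left them, time stands still between calls to the robot, and variables do not carry over. Pictures are saved under pics/ and viewed, at most 14 in all, crops included, and the job is handed in when it is done.

Besides the shell and the picture viewer there is one more tool, called after "Call:" as name(argument=value, ...), one argument or row to a line, values as JSON. drive_tool: Moves the arm, as the interface text tells. Its arguments: {"type":"object","properties":{"commands":{"type":"array"},"newtons":{"type":"number"}},"required":["commands"]}

```bash
mkdir -p pics; ls; python3 - <<'E'
from cell import readout,cams,job
import cv2,numpy as np
for n in("top","scene"):
    cv2.imwrite(f"pics/{n}0.png",cams.get_image(n)); i=cams.camera_info(n); print(n,i)
print(readout.observe())
E
```

```text
pics
top {'camera_matrix': array([[425.77565036,   0.        , 279.21503367],
       [  0.        , 425.77565036, 204.97100784],
       [  0.        ,   0.        ,   1.        ]]), 'R': array([[ 1.37284469e-02, -9.99905717e-01, -2.96209349e-04],
       [-9.89462468e-01, -1.35423597e-02, -1.44154877e-01],
       [ 1.44137275e-01,  2.27211061e-03, -9.89555094e-01]]), 't': array([-0.00305375,  0.62093946,  0.99583847])}
scene {'camera_matrix': array([[447.14865171,   0.        , 286.21066878],
       [  0.        , 447.14865171, 204.94451876],
       [  0.        ,   0.        ,   1.        ]]), 'R': array([[-0.8429143 ,  0.53789251, -0.01292792],
       [ 0.47162563,  0.72707821, -0.49892538],
       [-0.25896862, -0.42664848, -0.86654852]]), 't': array([ 0.54325849, -0.24001432,  1.2968348 ])}
{'clock': 0.1, 'joints': array([-1.34959096,  0.43514854,  0.02495916,  1.57401178, -0.01158697,
        1.13398052, -0.07510809]), 'dq': array([ 2.18577494e-03, -1.08144972e-03, -1.02758054e-03, -5.94886840e-04,
       -8.23770716e-04,  3.29765016e-05,  2.33162408e-04]), 'joint_efforts': array([ 3.03818866e-03, -6.69129825e+01,  9.87995714e-01, -3.15144897e+01,
       -6.05292432e-02,  3.73604649e-02,  4.75756735e-05]), 'position': array([0.19875381, 0.59203868, 0.20192407]), 'ee_rot': array([-5.06489321e-01, -3.10040025e+00,  2.19960701e-03]), 'force': array([-0.36472436, -0.0340715 ,  0.52479376]), 'ft_torque': array([ 0.04960408, -0.0301425 , -0.00835719]), 'gripper_force': 0.0, 'width': 0.999828222456752}
```

View pics/top0.png

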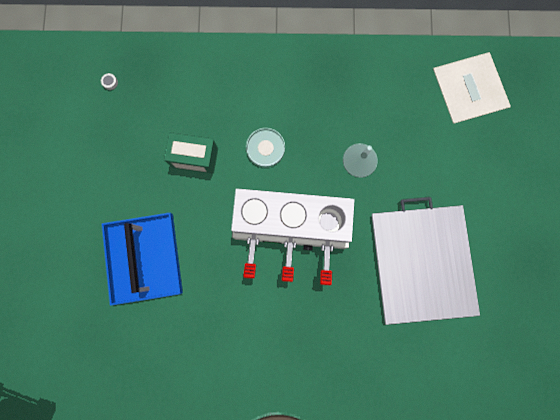

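View pics/scene0.png

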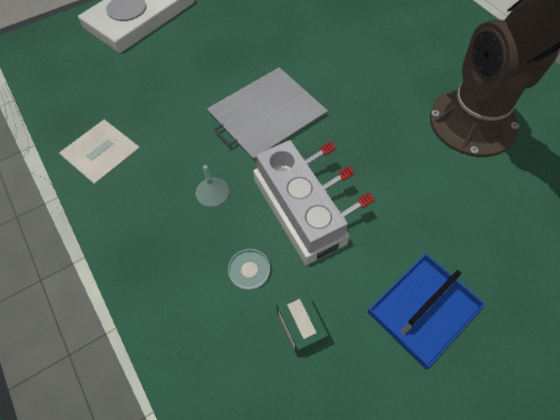

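```bash
cat > h.py <<'E'
from cell import readout,cams,job
import cv2,numpy as np
from scipy.spatial.transform import Rotation as Rn
def ray(n,uv,i=None):
    i=i or cams.camera_info(n); K=i["camera_matrix"];R=i["R"];t=i["t"]
    x=(uv[0]-K[0,2])/K[0,0];y=(uv[1]-K[1,2])/K[1,1]
    if n=="wrist":
        r=np.hypot(x,y)+1e-9; d=np.array([x/r*np.sin(r),y/r*np.sin(r),np.cos(r)])
    else: d=np.array([x,y,1.])
    return -R.T@t, R.T@d
def at(n,uv,z,i=None):
    c,d=ray(n,uv,i); return c+d*(z-c[2])/d[2]
def proj(n,X,i=None):
    i=i or cams.camera_info(n); p=i["R"]@np.asarray(X)+i["t"];K=i["camera_matrix"]
    if n=="wrist":
        r=np.hypot(p[0],p[1])+1e-12; th=np.arctan2(r,p[2]); q=p[:2]/r*th
    else: q=p[:2]/p[2]
    return q*K[0,0]+K[:2,2]
def blobs(mask,amin):
    n,l,s,c=cv2.connectedComponentsWithStats(mask.astype(np.uint8)); return [(s[k,4],c[k],l==k) for k in range(1,n) if s[k,4]>amin]
E
python3 - <<'E'
from h import *
np.set_printoptions(precision=4,suppress=True)
for n in("top","scene"):
    im=cv2.imread(f"pics/{n}0.png"); hsv=cv2.cvtColor(im,cv2.COLOR_BGR2HSV); H,S,V=cv2.split(hsv)
    print(n)
    for a,c,m in blobs(((H<8)|(H>172))&(S>150)&(V>80),20): print("red",a,c,at(n,c,.088))
    bl=(H>105)&(H<130)&(S>150)&(V>60)
    k=max(blobs(cv2.morphologyEx(bl.astype(np.uint8),cv2.MORPH_CLOSE,np.ones((15,15))),500),key=lambda b:b[0])
    cn=max(cv2.findContours(k[2].astype(np.uint8),0,1)[0],key=len); q=cv2.approxPolyDP(cv2.convexHull(cn),8,True)[:,0]
    for p in q: print("tray",p,at(n,p,.028))
    r=cv2.minAreaRect(cn); print(r,)
    hb=(V<40)&(cv2.dilate(k[2].astype(np.uint8),np.ones((5,5)))>0)
    for a,c,m in blobs(hb,100):
        ys,xs=np.where(m); (cx,cy),wh,an=cv2.minAreaRect(np.c_[xs,ys].astype(np.float32)); b=cv2.boxPoints(((cx,cy),wh,an)); print("bar",a,at(n,(cx,cy),.102),wh,[at(n,p,.102)[:2] for p in b])
    g=cv2.cvtColor(im,cv2.COLOR_BGR2GRAY)
    sub=(slice(180,250),slice(225,360)) if n=="top" else (slice(130,260),slice(245,350))
    c=cv2.HoughCircles(cv2.resize(g[sub],None,fx=4,fy=4,interpolation=cv2.INTER_CUBIC),cv2.HOUGH_GRADIENT,1,100,param1=120,param2=25,minRadius=44,maxRadius=64)
    if c is not None:
        for x,y,rr in c[0]:
            p=((x-1.5)/4+sub[1].start,(y-1.5)/4+sub[0].start); print("circ",p,rr/4,at(n,p,.12))
    if n=="top":
        for p in[(372,213),(464,206),(479,315),(387,324)]: print("sled",at(n,p,.022))
        for p in[(235,189),(354,199),(350,242),(233,234)]: print("heater",at(n,p,.121))
        for nm,p,z in(("dish",(265,147),.018),("funneltop",(369,148),.12),("funnelbase",(360,160),0)): print(nm,at(n,p,z))
        for p in[(168,135),(214,136),(212,166),(166,163)]: print("wipes",at(n,p,.08))
    big=cv2.resize(im[120:340,90:490],(800,440),interpolation=cv2.INTER_CUBIC)
    if n=="top":cv2.imwrite("pics/topbig.png",big)
E
```

```text
top
red 157 [249.1592 270.465 ] [0.4621 0.0721 0.088 ]
red 162 [287.3765 273.679 ] [ 0.456  -0.0155  0.088 ]
red 167 [325.5749 277.3473] [ 0.4489 -0.1029  0.088 ]
tray [170 213] [0.5996 0.2759 0.028 ]
tray [181 292] [0.4079 0.2396 0.028 ]
tray [110 304] [0.3773 0.4089 0.028 ]
tray [102 223] [0.5724 0.4425 0.028 ]
((140.75225830078125, 258.4676513671875), (84.03016662597656, 73.04317474365234), 82.69424438476562)
bar 189 [0.4876 0.3347 0.102 ] (67.58409118652344, 2.8712196350097656) [array([0.5635, 0.3514]), array([0.5643, 0.3449]), array([0.4134, 0.3184]), array([0.4126, 0.3248])]
circ (np.float32(253.25), np.float32(211.25)) 12.775 [0.5948 0.0638 0.12  ]
circ (np.float32(292.0), np.float32(214.25)) 12.9 [ 0.5892 -0.0239  0.12  ]
circ (np.float32(331.5), np.float32(218.25)) 13.575 [ 0.5813 -0.1131  0.12  ]
sled [ 0.6072 -0.226   0.022 ]
sled [ 0.628  -0.4561  0.022 ]
sled [ 0.3631 -0.4792  0.022 ]
sled [ 0.339  -0.2572  0.022 ]
heater [0.6452 0.1064 0.121 ]
heater [ 0.6259 -0.1642  0.121 ]
heater [ 0.5284 -0.1541  0.121 ]
heater [0.5427 0.108  0.121 ]
dish [0.7743 0.044  0.018 ]
funneltop [ 0.7459 -0.2004  0.12  ]
funnelbase [ 0.7481 -0.2021  0.    ]
wipes [0.7832 0.2768 0.08  ]
wipes [0.7822 0.1654 0.08  ]
wipes [0.7079 0.1675 0.08  ]
wipes [0.7137 0.278  0.08  ]
scene
red 99 [327.7879 147.9495] [ 0.4507 -0.1031  0.088 ]
red 104 [346.0385 172.9808] [ 0.4575 -0.0152  0.088 ]
red 116 [365.6379 199.569 ] [0.4637 0.072  0.088 ]
tray [425 253] [0.4071 0.2425 0.028 ]
tray [484 303] [0.3778 0.4063 0.028 ]
tray [426 368] [0.5796 0.4418 0.028 ]
tray [368 312] [0.6083 0.2822 0.028 ]
((426.5203552246094, 308.5387878417969), (83.67208099365234, 87.83073425292969), 43.8766975402832)
bar 304 [0.5013 0.3448 0.102 ] (5.134051322937012, 65.75677490234375) [array([0.5741, 0.3528]), array([0.4258, 0.3261]), array([0.4247, 0.3363]), array([0.5725, 0.3624])]
circ (np.float32(317.75), np.float32(218.25)) 14.0 [0.5996 0.0649 0.12  ]
```

View pics/topbig.png

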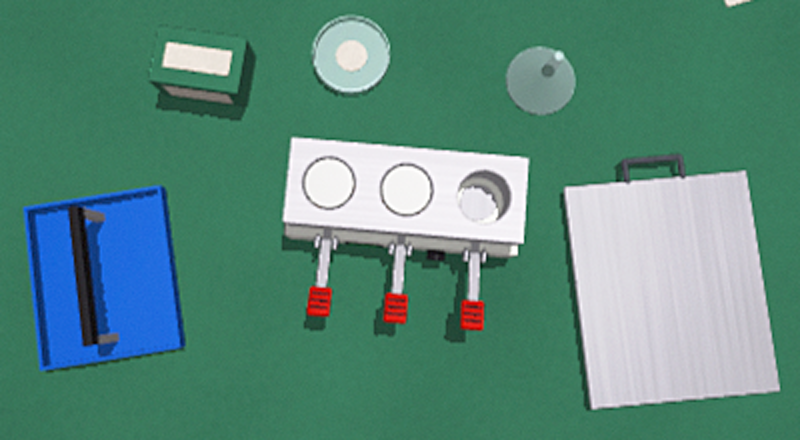

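```bash
cat >> h.py <<'E'
def plan(*wps):
    """wps: (x,y,z,yaw of tool y). prints turn, shift(cm) in current tool frame"""
    o=readout.observe(); R0=Rn.from_rotvec(o["ee_rot"]); p0=o["position"]
    y0=R0.as_matrix()[:,1]; print("t",round(o["clock"],1),"p",p0.round(4),"yaw",np.arctan2(y0[1],y0[0]).round(3),"F",o["force"].round(1),"w",round(o["width"],3),"j7",o["joints"][6].round(2))
    for x,y,z,a in wps:
        c,s=np.cos(a),np.sin(a); R=Rn.from_matrix(np.array([[-s,c,0],[c,s,0],[0,0,-1]]))
        print((R0.inv()*R).as_rotvec().round(3).tolist(),(100*R0.inv().apply(np.array([x,y,z])-p0)).round(2).tolist())
E
python3 - <<'E'
from h import *
plan((.463,.072,.14,1.496),(.463,.072,.094,1.496),(.463,.072,.14,-1.646))
E
```

```text
t 0.1 p [0.1988 0.592  0.2019] yaw 1.247 F [-0.4 -0.   0.5] w 1.0 j7 -0.08
[-0.001, -0.0, -0.249] [-41.6, -40.88, 6.26]
[-0.001, -0.0, -0.249] [-41.6, -40.88, 10.86]
[-0.0, 0.002, 2.893] [-41.6, -40.88, 6.26]
```

Call:
drive_tool(
  commands=[
    [[0,0,-0.249],[-20,-20,0],-1],
    [[0,0,-0.249],[-20,-20,0],-1],
    [[0,0,-0.249],[-20,-20,0],-1],
    [[0,0,-0.249],[-20,-20,0],-1],
    [[0,0,-0.249],[-20,-20,0],-1],
    [[0,0,-0.249],[-20,-20,0],-1],
    [[0,0,-0.249],[-20,-20,0],-1],
    [[0,0,-0.249],[-41.6,-40.9,4],-1],
    [[0,0,-0.249],[-41.6,-40.9,4],-1],
    [[0,0,-0.249],[-41.6,-40.9,6],-1],
    [[0,0,-0.249],[-41.6,-40.9,6.3],-1],
    [[0,0,-0.249],[-41.6,-40.9,6.3],-1],
    [[0,0,-0.249],[-41.6,-40.9,6.3],-1],
    [[0,0,-0.249],[-41.6,-40.9,6.3],-1],
    [[0,0,-0.249],[-41.6,-40.9,6.3],-1],
    [[0,0,-0.249],[-41.6,-40.9,6.3],-1],
    [[0,0,-0.249],[-41.6,-40.9,6.3],-1],
    [[0,0,-0.249],[-41.6,-40.9,6.3],-1],
  ],
  newtons=30,
)

```text
clock: 1.6
position: [0.4626, 0.0734, 0.1396]
ee_rot: [-0.116, -3.139, -0.001]
force: [0.5, 1.0, 0.2]
width: 0.006
gripper_force: 0.0
```

```bash
python3 - <<'E'
from h import *
plan((.463,.072,.1,1.496),(.463,.072,.053,1.496))
im=cams.get_image("wrist"); cv2.imwrite("pics/w1.png",im); i=cams.camera_info("wrist")
for X in((.463,.072,.09),(.457,-.0155,.09),(.595,.063,.12),(.589,-.0245,.12)): print(proj("wrist",X,i))
E
```

```text
t 1.6 p [0.4626 0.0734 0.1396] yaw 1.497 F [0.5 1.  0.2] w 0.006 j7 1.32
[0.0, -0.001, 0.001] [-0.05, -0.14, 3.96]
[0.0, -0.001, 0.001] [-0.05, -0.14, 8.66]
[270.79787588 222.17584545]
[159.02672363 222.15454618]
[271.78319408 378.25942743]
[172.84186798 373.5084535 ]
```

View pics/w1.png

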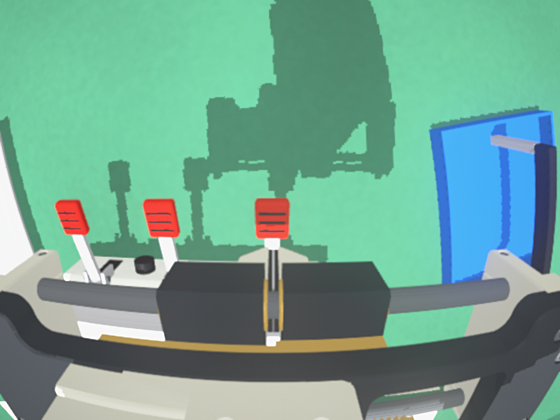

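Call:
drive_tool(
  commands=[
    [[0,0,0],[0,-0.1,2],-1],
    [[0,0,0],[0,-0.1,4],-1],
    [[0,0,0],[0,-0.1,5],-1],
    [[0,0,0],[0,-0.1,5.7],-1],
    [[0,0,0],[0,-0.1,6.4],-1],
    [[0,0,0],[0,-0.1,7.1],-1],
    [[0,0,0],[0,-0.1,7.8],-1],
    [[0,0,0],[0,-0.1,8.3],-1],
    [[0,0,0],[0,-0.1,8.7],-1],
    [[0,0,0],[0,-0.1,8.7],-1],
    [[0,0,0],[0,-0.1,8.7],-1],
  ],
)

```text
clock: 2.57
position: [0.4632, 0.0712, 0.0525]
ee_rot: [0.118, 3.139, -0.0]
force: [-0.9, 0.1, 0.2]
width: 0.005
gripper_force: 0.0
```

Call:
drive_tool(
  commands=[
    [[0,0,0],[0,0,0.2],-1],
    [[0,0,0],[0,0,0.4],-1],
    [[0,0,0],[0,0,0.4],-1],
  ],
)

```text
clock: 2.82
position: [0.4632, 0.0713, 0.0486]
ee_rot: [0.118, 3.139, 0.0]
force: [-0.6, -0.7, 1.8]
width: 0.002
gripper_force: 0.8
```

```bash
python3 - <<'E'
from h import *
plan((.463,.072,.14,1.496),(.457,-.0155,.14,1.496),(.457,-.0155,.051,1.496))
cv2.imwrite("pics/s1.png",cv2.resize(cams.get_image("scene")[100:300,220:500],None,fx=2.5,fy=2.5))
E
```

```text
t 2.8 p [0.4632 0.0713 0.0486] yaw 1.496 F [-0.6 -0.7  1.8] w 0.002 j7 1.38
[0.0, 0.0, -0.0] [0.02, 0.07, -9.14]
[0.0, 0.0, -0.0] [-0.03, -8.7, -9.14]
[0.0, 0.0, -0.0] [-0.03, -8.7, -0.24]
```

View pics/s1.png

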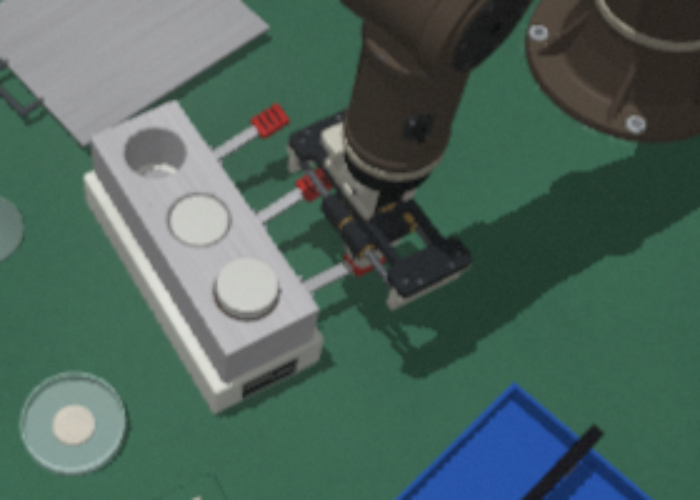

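Call:
drive_tool(
  commands=[
    [[0,0,0],[0,0,0.2],-1],
    [[0,0,0],[0,0,0.4],-1],
    [[0,0,0],[0,0,0.4],-1],
  ],
)

```text
clock: 3.12
position: [0.4629, 0.0713, 0.0444]
ee_rot: [-0.118, -3.139, 0.0]
force: [-0.7, -0.6, 1.0]
width: 0.006
gripper_force: 1.1
```

```bash
python3 - <<'E'
from h import *
a=cv2.resize(cams.get_image("scene")[130:270,240:400],None,fx=2.5,fy=2.5)
b=cams.get_image("wrist")[130:350,120:440]
o=np.zeros((350,720,3),np.uint8); o[:,:400]=a; o[:220,400:]=b
cv2.imwrite("pics/s2.png",o)
i=cams.camera_info("scene")
for z in(.12,.136,.153): print(z,proj("scene",(.595,.063,z),i))
E
```

```text
0.12 [318.93773722 216.67150508]
0.136 [319.29971655 213.25783373]
0.153 [319.69550466 209.52532628]
```

View pics/s2.png

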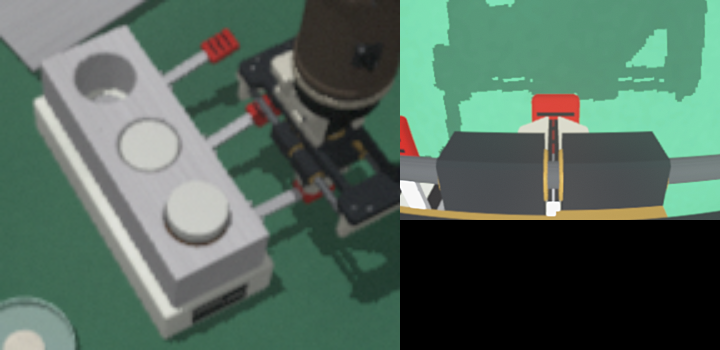

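Call:
drive_tool(
  commands=[
    [[0,0,0],[0,0,0.2],-1],
    [[0,0,0],[0,0,0.4],-1],
    [[0,0,0],[0,0,0.4],-1],
  ],
)

```text
clock: 3.47
position: [0.463, 0.0714, 0.0404]
ee_rot: [-0.118, -3.139, -0.0]
force: [-1.0, -0.3, 2.8]
width: 0.005
gripper_force: 1.4
```

```bash
python3 - <<'E'
from h import *
a=cv2.resize(cams.get_image("scene")[130:270,240:400],None,fx=5,fy=5,interpolation=cv2.INTER_CUBIC)
b=cv2.resize(cv2.imread("pics/scene0.png")[130:270,240:400],None,fx=5,fy=5,interpolation=cv2.INTER_CUBIC)
s=np.hstack([a[280:600,160:560],b[280:600,160:560]])
cv2.imwrite("pics/s3.png",s)
E
```

```text
(no output)
```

View pics/s3.png

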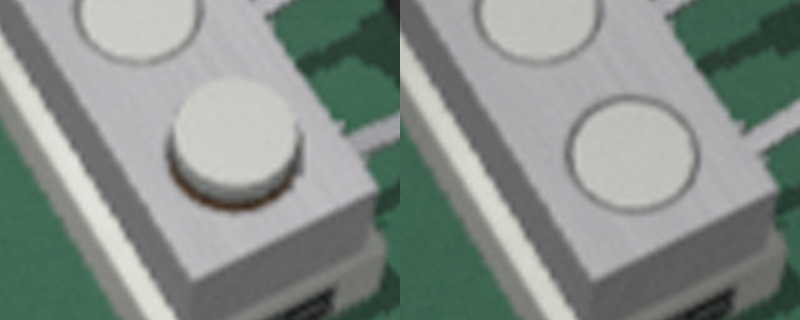

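```bash
python3 - <<'E'
from h import *
im=cams.get_image("wrist");i=cams.camera_info("wrist"); o=readout.observe()
p=o["position"]
print(p)
b=im[130:350,160:400].copy()
b=cv2.resize(b,None,fx=2.5,fy=2.5,interpolation=cv2.INTER_CUBIC)
for k,(X,c) in enumerate(((p,(255,0,0)),(p+[0,0,.019],(0,255,255)),((.4625,.0725,.065),(255,0,255)),((.5333,.0673,.065),(0,0,0)))):
    u=proj("wrist",X,i); print(u); cv2.circle(b,tuple(int(v) for v in (u-[160,130])*2.5),4,c,-1)
cv2.imwrite("pics/w2.png",b)
E
```

```text
[0.4630546  0.07140184 0.04054487]
[273.27287734 247.99684752]
[273.30365701 261.66097725]
[275.27643147 265.02540923]
[275.03284912 361.76464781]
```

View pics/w2.png

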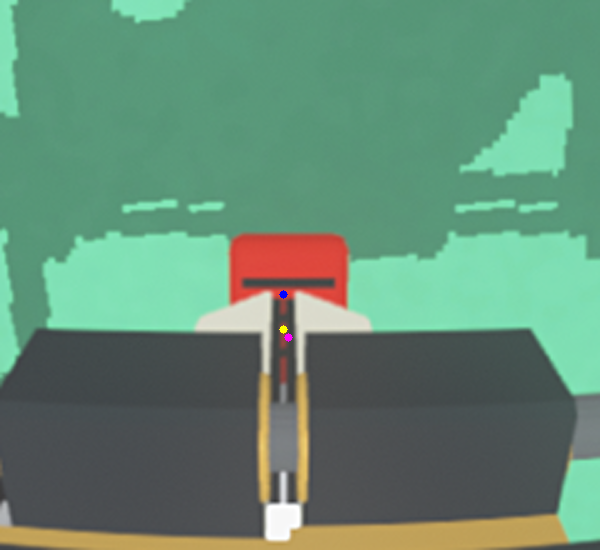

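```bash
python3 - <<'E'
from h import *
for z in(.03,.035,.04,.045,.05,.055,.06,.065):
    a=at("wrist",(252.4,228),z);b=at("wrist",(299,228),z); print(z,np.linalg.norm(a-b).round(4),a.round(4),b.round(4))
i=cams.camera_info("scene"); 
o=readout.observe(); print(o["force"],o["joint_efforts"])
E
```

```text
0.03 0.0293 [0.453 0.059 0.03 ] [0.4552 0.0882 0.03  ]
0.035 0.0286 [0.4512 0.0595 0.035 ] [0.4534 0.0879 0.035 ]
0.04 0.0278 [0.4494 0.0599 0.04  ] [0.4515 0.0877 0.04  ]
0.045 0.027 [0.4476 0.0604 0.045 ] [0.4497 0.0874 0.045 ]
0.05 0.0263 [0.4459 0.0609 0.05  ] [0.4478 0.0871 0.05  ]
0.055 0.0255 [0.4441 0.0614 0.055 ] [0.446  0.0868 0.055 ]
0.06 0.0247 [0.4423 0.0618 0.06  ] [0.4441 0.0865 0.06  ]
0.065 0.024 [0.4405 0.0623 0.065 ] [0.4423 0.0862 0.065 ]
[ 0.29064095 -0.55842283  1.42995717] [-2.68791569e-02 -5.12903595e+01  3.02395284e+00 -1.97637373e+01
 -8.50645039e-03 -1.50612602e-01  9.89259453e-03]
```

Call:
drive_tool(
  commands=[
    [[0,0,0],[0,0,0.2],-1],
    [[0,0,0],[0,0,0.4],-1],
  ],
)

```text
clock: 3.73
position: [0.4632, 0.0714, 0.0367]
ee_rot: [0.117, 3.139, 0.0]
force: [-1.1, -0.8, 5.9]
width: 0.005
gripper_force: 2.8
```

Call:
drive_tool(
  commands=[
    [[0,0,0],[0,0,0.2],-1],
    [[0,0,0],[0,0,0.4],-1],
  ],
)

```text
clock: 3.9
position: [0.4636, 0.0714, 0.0327]
ee_rot: [0.118, 3.138, 0.0]
force: [-1.0, -1.4, 5.5]
width: 0.007
gripper_force: 2.7
```

```bash
python3 - <<'E'
from h import *
print(readout.observe()["force"])
a=cv2.resize(cams.get_image("scene")[130:270,240:400],None,fx=5,fy=5,interpolation=cv2.INTER_CUBIC)
s=np.hstack([a[280:600,160:560],cv2.resize(cams.get_image("wrist")[170:330,180:380],(400,320))])
cv2.imwrite("pics/s4.png",s)
E
```

```text
[-0.98959378 -1.43276418  5.46900432]
```

View pics/s4.png

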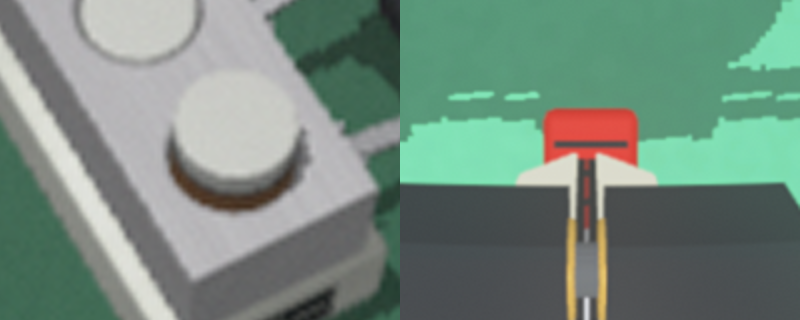

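Call:
drive_tool(
  commands=[
    [[0,0,0],[0,0,0.2],-1],
    [[0,0,0],[0,0,0.4],-1],
    [[0,0,0],[0,0,0.4],-1],
  ],
)

```text
clock: 4.25
position: [0.4641, 0.0714, 0.0288]
ee_rot: [0.118, 3.138, 0.0]
force: [0.4, -0.8, 6.5]
width: 0.004
gripper_force: 2.7
```

```bash
python3 - <<'E'
from h import *
plan((.463,.072,.14,1.496),(.457,-.0145,.14,1.496),(.457,-.0145,.030,1.496))
E
```

```text
t 4.2 p [0.4641 0.0714 0.0288] yaw 1.496 F [ 0.4 -0.8  6.5] w 0.004 j7 1.39
[0.0, 0.002, -0.0] [0.09, 0.05, -11.12]
[0.0, 0.002, -0.0] [0.04, -8.62, -11.12]
[0.0, 0.002, -0.0] [0.06, -8.62, -0.12]
```

Call:
drive_tool(
  commands=[
    [[0,0,0],[0,0,-4],-1],
    [[0,0,0],[0,0,-8],-1],
    [[0,0,0],[0,0,-11],-1],
    [[0,0,0],[0,-4,-11],-1],
    [[0,0,0],[0,-8,-11],-1],
    [[0,0,0],[0,-8.6,-11],-1],
    [[0,0,0],[0,-8.6,-9],-1],
    [[0,0,0],[0,-8.6,-7],-1],
    [[0,0,0],[0,-8.6,-6],-1],
    [[0,0,0],[0,-8.6,-5],-1],
    [[0,0,0],[0,-8.6,-4],-1],
    [[0,0,0],[0,-8.6,-3],-1],
    [[0,0,0],[0,-8.6,-2],-1],
    [[0,0,0],[0,-8.6,-1.5],-1],
    [[0,0,0],[0,-8.6,-1],-1],
    [[0,0,0],[0,-8.6,-0.5],-1],
    [[0,0,0],[0,-8.6,0],-1],
    [[0,0,0],[0,-8.6,0],-1],
  ],
)

```text
clock: 5.75
position: [0.4567, -0.0144, 0.0284]
ee_rot: [0.118, 3.139, 0.0]
force: [-2.4, 0.4, 6.9]
width: 0.007
gripper_force: 3.8
```

Call:
drive_tool(
  commands=[
    [[0,0,0],[0,0,-4],-1],
    [[0,0,0],[0,0,-8],-1],
    [[0,0,0],[0,0,-12],-1],
    [[0,0,0],[0,0,-16],-1],
    [[0,0,0],[0,0,-19],1],
    [[0,0,0],[0,0,-19],1],
    [[0,0,0],[0,0,-19],1],
  ],
)

```text
clock: 6.33
position: [0.4578, -0.0141, 0.2203]
ee_rot: [0.117, 3.135, 0.002]
force: [0.5, 0.4, -0.2]
width: 0.175
gripper_force: 0.0
```

```bash
python3 - <<'E'
from h import *
plan((.595,.063,.22,-.075),(.595,.063,.128,-.075))
im=cams.get_image("scene")
s=np.hstack([cv2.resize(im[130:250,240:400],None,fx=4,fy=4,interpolation=cv2.INTER_CUBIC)])
cv2.imwrite("pics/s5.png",s)
E
```

```text
t 6.3 p [ 0.4578 -0.0141  0.2203] yaw 1.496 F [ 0.5  0.4 -0.2] w 0.175 j7 1.47
[0.004, 0.002, 1.571] [-13.1, 8.72, 0.09]
[0.004, 0.002, 1.571] [-13.06, 8.7, 9.29]
```

View pics/s5.png

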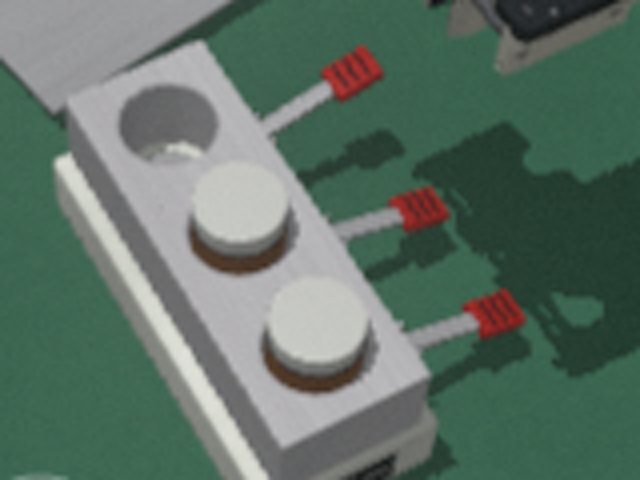

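Call:
drive_tool(
  commands=[
    [[0,0,1.571],[-13.1,8.7,-2],1],
    [[0,0,1.571],[-13.1,8.7,-2],1],
    [[0,0,1.571],[-13.1,8.7,-2],1],
    [[0,0,1.571],[-13.1,8.7,-2],1],
    [[0,0,1.571],[-13.1,8.7,-2],1],
    [[0,0,1.571],[-13.1,8.7,-2],1],
    [[0,0,1.571],[-13.1,8.7,-2],1],
    [[0,0,1.571],[-13.1,8.7,-2],1],
    [[0,0,1.571],[-13.1,8.7,-2],1],
    [[0,0,1.571],[-13.1,8.7,-2],1],
    [[0,0,1.571],[-13.1,8.7,-2],1],
    [[0,0,1.571],[-13.1,8.7,-2],1],
    [[0,0,1.571],[-13.1,8.7,-2],1],
    [[0,0,1.571],[-13.1,8.7,-2],1],
    [[0,0,1.571],[-13.1,8.7,-2],1],
    [[0,0,1.571],[-13.1,8.7,-2],1],
    [[0,0,1.571],[-13.1,8.7,-2],1],
  ],
)

```text
clock: 7.8
position: [0.5935, 0.0625, 0.238]
ee_rot: [-2.301, -2.138, 0.001]
force: [-0.6, -1.2, 0.9]
width: 1.001
gripper_force: 0.0
```

```bash
python3 - <<'E'
from h import *
# refine jar centres using top view: jar lid as bright circle (arm may occlude) and wrist
plan((.595,.063,.16,-.075),(.595,.063,.1265,-.075))
im=cams.get_image("wrist"); i=cams.camera_info("wrist"); cv2.imwrite("pics/w3.png",im)
print(proj("wrist",(.595,.063,.15),i),proj("wrist",(.589,-.0245,.15),i))
E
```

```text
t 7.8 p [0.5935 0.0625 0.238 ] yaw -0.073 F [-0.6 -1.2  0.9] w 1.001 j7 -0.02
[-0.001, 0.0, 0.002] [0.06, 0.16, 7.8]
[-0.001, 0.0, 0.002] [0.07, 0.16, 11.15]
[274.67139849 205.90398149] [274.95289775 293.48152055]
```

View pics/w3.png

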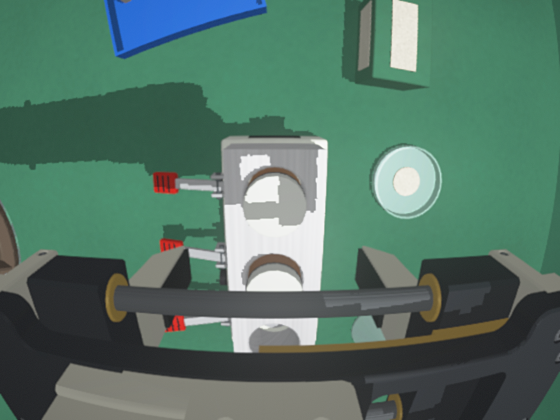

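Call:
drive_tool(
  commands=[
    [[0,0,0],[0.1,0.2,4],1],
    [[0,0,0],[0.1,0.2,7],1],
    [[0,0,0],[0.1,0.2,9.5],1],
    [[0,0,0],[0.1,0.2,10.7],1],
    [[0,0,0],[0.1,0.2,11.2],1],
    [[0,0,0],[0.1,0.2,11.2],-1],
    [[0,0,0],[0.1,0.2,11.2],-1],
    [[0,0,0],[0.1,0.2,11.2],-1],
    [[0,0,0],[0.1,0.2,11.2],-1],
    [[0,0,0],[0.1,0.2,11.2],-1],
    [[0,0,0],[0.1,0.2,11.2],-1],
    [[0,0,0],[0.1,0.2,11.2],-1],
    [[0,0,0],[0.1,0.2,11.2],-1],
    [[0,0,0],[0.1,0.2,11.2],-1],
  ],
  newtons=25,
)

```text
clock: 9.02
position: [0.5959, 0.0635, 0.1269]
ee_rot: [2.303, 2.136, 0.001]
force: [-1.1, -0.2, 3.5]
width: 0.589
gripper_force: 25.0
```

Call:
drive_tool(
  commands=[
    [[0,0,0],[0,0,-1],-1],
    [[0,0,0],[0,0,-3],-1],
    [[0,0,0],[0,0,-5],-1],
    [[0,0,0],[0,0,-7.5],-1],
    [[0,0,0],[0,0,-10],-1],
    [[0,0,0],[0,0,-12],-1],
    [[0,0,0],[0,0,-13],-1],
    [[0,0,0],[0,0,-13],-1],
  ],
)

```text
clock: 9.68
position: [0.597, 0.0633, 0.259]
ee_rot: [2.302, 2.135, 0.005]
force: [0.1, -1.4, -1.0]
width: 0.586
gripper_force: 25.0
```

```bash
cat >> h.py <<'E'
def tray(n="top",zr=.028,save=None):
    """tray centre+yaw from the outer rim quad"""
    im=cams.get_image(n); i=cams.camera_info(n)
    if save: cv2.imwrite(save,im)
    H,S,V=cv2.split(cv2.cvtColor(im,cv2.COLOR_BGR2HSV))
    bl=((H>105)&(H<130)&(S>150)&(V>50)).astype(np.uint8)
    k=max(blobs(cv2.morphologyEx(bl,cv2.MORPH_CLOSE,np.ones((15,15))),500),key=lambda b:b[0])
    cn=max(cv2.findContours(k[2].astype(np.uint8),0,1)[0],key=len); q=cv2.approxPolyDP(cv2.convexHull(cn),8,True)[:,0]
    P=np.array([at(n,p,zr,i)[:2] for p in q]); 
    if len(P)!=4: print(n,"corners",len(P)); print(P); return
    d=[P[(k+1)%4]-P[k] for k in range(4)]; L=[np.hypot(*v) for v in d]
    a=[np.arctan2(v[1],v[0]) for v in d]
    # long sides -> x axis
    off=0 if L[0]+L[2]>L[1]+L[3] else 1
    an=[(a[k]-(0 if k%2==off else np.pi/2)) for k in range(4)]; an=[(x+np.pi/2)%np.pi-np.pi/2 for x in an]
    print(n,"centre",P.mean(0).round(4),"L",np.round(L,3),"yaws",np.round(an,3)); return P.mean(0),np.mean(an)
E
python3 - <<'E'
from h import *
tray("top");tray("scene");plan()
c=np.array([.491,.343]);
E
```

```text
top centre [0.4835 0.3724] L [0.211 0.077 0.198 0.139] yaws [-0.129  0.136  0.171  0.175]
scene centre [0.4932 0.3432] L [0.166 0.205 0.162 0.205] yaws [0.177 0.174 0.178 0.195]
t 9.8 p [0.5954 0.0636 0.256 ] yaw -0.075 F [-0.3 -1.  -2.3] w 0.586 j7 -0.03
```

```bash
python3 - <<'E'
from h import *
plan((.4832,.392,.256,.178),(.4832,.392,.06,.178))
E
```

```text
t 9.8 p [0.5954 0.0636 0.256 ] yaw -0.075 F [-0.3 -1.  -2.3] w 0.586 j7 -0.03
[-0.001, -0.0, -0.253] [31.91, -13.65, 0.01]
[-0.001, -0.0, -0.253] [31.91, -13.64, 19.61]
```

Call:
drive_tool(
  commands=[
    [[0,0,-0.02],[1,-0.4,0],-1],
    [[0,0,-0.05],[3.5,-1.5,0],-1],
    [[0,0,-0.08],[7,-3,0],-1],
    [[0,0,-0.12],[10.5,-4.5,0],-1],
    [[0,0,-0.15],[14,-6,0],-1],
    [[0,0,-0.18],[17.5,-7.5,0],-1],
    [[0,0,-0.21],[21,-9,0],-1],
    [[0,0,-0.23],[24.5,-10.5,0],-1],
    [[0,0,-0.253],[27.5,-11.8,0],-1],
    [[0,0,-0.253],[30,-12.8,0],-1],
    [[0,0,-0.253],[31.9,-13.6,0],-1],
    [[0,0,-0.253],[31.9,-13.6,1],-1],
    [[0,0,-0.253],[31.9,-13.6,3],-1],
    [[0,0,-0.253],[31.9,-13.6,5],-1],
    [[0,0,-0.253],[31.9,-13.6,7],-1],
    [[0,0,-0.253],[31.9,-13.6,9],-1],
    [[0,0,-0.253],[31.9,-13.6,10],-1],
    [[0,0,-0.253],[31.9,-13.6,10],-1],
  ],
)

```text
clock: 11.28
position: [0.4819, 0.3906, 0.1532]
ee_rot: [-2.014, -2.41, 0.009]
force: [0.3, 0.4, -1.5]
width: 0.588
gripper_force: 25.0
```

```bash
python3 - <<'E'
from h import *
tray("scene"); plan((.4832,.392,.06,.178),(.4832,.392,.045,.178),(.4832,.392,.041,.178))
im=cams.get_image("wrist");s=cams.get_image("scene")
cv2.imwrite("pics/w4.png",np.vstack([np.hstack([im[:,:400],cv2.resize(s[200:400,340:540],(400,420),interpolation=cv2.INTER_CUBIC)])]))
E
```

```text
scene corners 5
[[0.40711443 0.24246994]
 [0.39012041 0.3395962 ]
 [0.47305492 0.42417699]
 [0.57959247 0.44179161]
 [0.60834009 0.28223191]]
t 11.3 p [0.4829 0.3912 0.1551] yaw 0.178 F [ 0.1  0.  -0.8] w 0.591 j7 -0.36
[-0.003, 0.002, 0.0] [0.1, 0.07, 9.51]
[-0.003, 0.002, 0.0] [0.1, 0.07, 11.01]
[-0.003, 0.002, 0.0] [0.1, 0.07, 11.41]
```

View pics/w4.png

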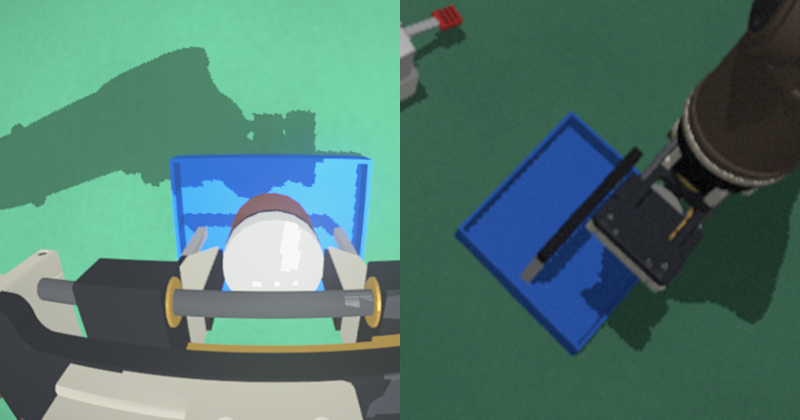

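```bash
python3 - <<'E'
from h import *
for u in((271,157),(172,158),(370,160)): print(at("wrist",u,.028).round(4))
c=np.array([.492,.343]);R=np.array([[.984,-.177],[.177,.984]])
for v in((0,.085),(-.1,.085),(.1,.085)): print((c+R@v).round(4))
E
```

```text
[0.4758 0.4288 0.028 ]
[0.3791 0.4121 0.028 ]
[0.5725 0.4447 0.028 ]
[0.477  0.4266]
[0.3786 0.4089]
[0.5754 0.4443]
```

Call:
drive_tool(
  commands=[
    [[0,0,0],[0.1,0.1,2],-1],
    [[0,0,0],[0.1,0.1,4],-1],
    [[0,0,0],[0.1,0.1,6],-1],
    [[0,0,0],[0.1,0.1,8],-1],
    [[0,0,0],[0.1,0.1,9.5],-1],
    [[0,0,0],[0.1,0.1,10.5],-1],
    [[0,0,0],[0.1,0.1,11],-1],
    [[0,0,0],[0.1,0.1,11.2],-1],
    [[0,0,0],[0.1,0.1,11.2],-1],
    [[0,0,0],[0.1,0.1,11.2],-1],
  ],
)

```text
clock: 12.27
position: [0.4856, 0.3934, 0.0457]
ee_rot: [2.015, 2.41, 0.003]
force: [0.4, 0.6, -1.5]
width: 0.586
gripper_force: 25.0
```

Call:
drive_tool(
  commands=[
    [[0,0,0],[0,0,0.1],-1],
    [[0,0,0],[0,0,0.2],-1],
    [[0,0,0],[0,0,0.2],-1],
  ],
)

```text
clock: 12.52
position: [0.485, 0.3931, 0.0429]
ee_rot: [-2.015, -2.41, -0.001]
force: [-0.3, 0.5, -1.6]
width: 0.587
gripper_force: 25.0
```

Call:
drive_tool(
  commands=[
    [[0,0,0],[0.1,0,0.1],-1],
    [[0,0,0],[0.1,0,0.2],-1],
    [[0,0,0],[0.1,0,0.2],-1],
  ],
)

```text
clock: 12.77
position: [0.4846, 0.394, 0.0404]
ee_rot: [-2.015, -2.41, 0.0]
force: [0.8, 0.9, -0.1]
width: 0.585
gripper_force: 25.0
```

Call:
drive_tool(
  commands=[
    [[0,0,0],[0,0,0.1],-1],
    [[0,0,0],[0,0,0.15],-1],
    [[0,0,0],[0,0,0.15],-1],
  ],
)

```text
clock: 13.02
position: [0.4847, 0.3938, 0.039]
ee_rot: [2.015, 2.41, -0.0]
force: [-1.0, 0.1, -2.4]
width: 0.584
gripper_force: 25.0
```

Call:
drive_tool(
  commands=[
    [[0,0,0],[0,0,0.1],-1],
    [[0,0,0],[0,0,0.15],-1],
    [[0,0,0],[0,0,0.15],-1],
  ],
)

```text
clock: 13.27
position: [0.4847, 0.3941, 0.0382]
ee_rot: [-2.015, -2.41, -0.001]
force: [-2.3, -0.8, 5.2]
width: 0.585
gripper_force: 25.0
```

Call:
drive_tool(
  commands=[
    [[0,0,0],[0,0,0],1],
    [[0,0,0],[0,0,0],1],
    [[0,0,0],[0,0,0],1],
    [[0,0,0],[0,0,0],1],
    [[0,0,0],[0,0,0],1],
    [[0,0,0],[0,0,-1],1],
    [[0,0,0],[0,0,-4],1],
    [[0,0,0],[0,0,-8],1],
    [[0,0,0],[0,0,-12],1],
    [[0,0,0],[0,0,-16],1],
    [[0,0,0],[0,0,-20],1],
    [[0,0,0],[0,0,-20],1],
    [[0,0,0],[0,0,-20],1],
  ],
)

```text
clock: 14.35
position: [0.4862, 0.3946, 0.2411]
ee_rot: [2.015, 2.409, 0.009]
force: [-0.5, -0.5, -1.2]
width: 0.998
gripper_force: 0.0
```

```bash
python3 - <<'E'
from h import *
tray("scene",save="pics/sc6.png"); plan((.589,-.0245,.238,-.075))
E
```

```text
scene corners 5
[[0.40711443 0.24246994]
 [0.39059075 0.33354347]
 [0.42095285 0.41611664]
 [0.57959247 0.44179161]
 [0.60834009 0.28223191]]
t 14.4 p [0.485  0.394  0.2388] yaw 0.178 F [-0.3  0.4  0.2] w 0.998 j7 -0.39
[0.001, -0.002, 0.253] [-43.03, 2.83, 0.02]
```

View pics/sc6.png

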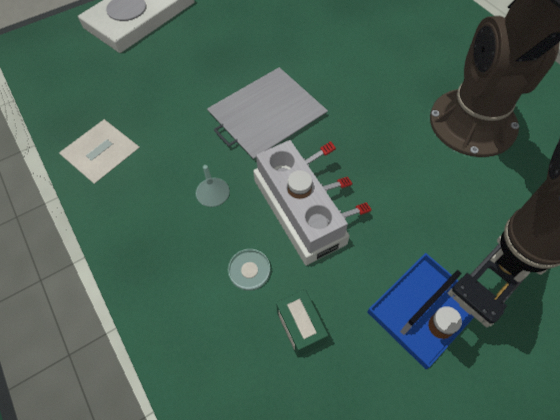

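Call:
drive_tool(
  commands=[
    [[0,0,0.253],[-43,2.8,0],1],
    [[0,0,0.253],[-43,2.8,0],1],
    [[0,0,0.253],[-43,2.8,0],1],
    [[0,0,0.253],[-43,2.8,0],1],
    [[0,0,0.253],[-43,2.8,0],1],
    [[0,0,0.253],[-43,2.8,0],1],
    [[0,0,0.253],[-43,2.8,0],1],
    [[0,0,0.253],[-43,2.8,0],1],
    [[0,0,0.253],[-43,2.8,0],1],
    [[0,0,0.253],[-43,2.8,0],1],
    [[0,0,0.253],[-43,2.8,0],1],
    [[0,0,0.253],[-43,2.8,0],1],
    [[0,0,0.253],[-43,2.8,0],1],
    [[0,0,0.253],[-43,2.8,0],1],
    [[0,0,0.253],[-43,2.8,0],1],
  ],
)

```text
clock: 15.65
position: [0.5879, -0.0222, 0.2368]
ee_rot: [-2.299, -2.139, 0.001]
force: [-0.5, 0.2, 0.0]
width: 1.001
gripper_force: 0.0
```

```bash
python3 - <<'E'
from h import *
plan((.589,-.0245,.127,-.075))
E
```

```text
t 15.7 p [ 0.5879 -0.0222  0.2368] yaw -0.072 F [-0.5  0.2  0. ] w 1.001 j7 0.13
[-0.002, -0.001, 0.003] [-0.23, 0.15, 10.98]
```

Call:
drive_tool(
  commands=[
    [[0,0,0],[-0.2,0.1,4],1],
    [[0,0,0],[-0.2,0.1,7],1],
    [[0,0,0],[-0.2,0.1,9.5],1],
    [[0,0,0],[-0.2,0.1,10.5],1],
    [[0,0,0],[-0.2,0.1,11],1],
    [[0,0,0],[-0.2,0.1,11],-1],
    [[0,0,0],[-0.2,0.1,11],-1],
    [[0,0,0],[-0.2,0.1,11],-1],
    [[0,0,0],[-0.2,0.1,11],-1],
    [[0,0,0],[-0.2,0.1,11],-1],
    [[0,0,0],[-0.2,0.1,11],-1],
    [[0,0,0],[-0.2,0.1,11],-1],
    [[0,0,0],[-0.2,0.1,11],-1],
    [[0,0,0],[-0.2,0.1,11],-1],
  ],
)

```text
clock: 16.82
position: [0.5847, -0.0262, 0.1275]
ee_rot: [-2.298, -2.131, 0.008]
force: [-24.3, 2.3, 23.5]
width: 0.4
gripper_force: 24.6
```

Call:
drive_tool(
  commands=[
    [[0,0,0],[0,0,-1],-1],
    [[0,0,0],[0,0,-3],-1],
    [[0,0,0],[0,0,-5],-1],
    [[0,0,0],[0,0,-7.5],-1],
    [[0,0,0],[0,0,-10],-1],
    [[0,0,0],[0,0,-12],-1],
    [[0,0,0],[0,0,-13],-1],
    [[0,0,0],[0,0,-13],-1],
  ],
)

```text
clock: 17.48
position: [0.5905, -0.0267, 0.2598]
ee_rot: [2.302, 2.135, 0.005]
force: [0.6, -0.8, -0.5]
width: 0.004
gripper_force: 0.0
```

```bash
python3 - <<'E'
from h import *
tray("scene"); 
c=np.array([.492,.343]);R=np.array([[.984,-.177],[.177,.984]]); t=c+R@[0,-.05]; print(t)
plan((*t,.256,.178))
E
```

```text
scene centre [0.4932 0.3432] L [0.166 0.205 0.162 0.205] yaws [0.177 0.174 0.178 0.195]
[0.50085 0.2938 ]
t 17.5 p [ 0.5897 -0.0265  0.258 ] yaw -0.075 F [-0.8  0.  -1.1] w 0.001 j7 0.12
[0.002, -0.0, -0.253] [31.27, -11.26, 0.19]
```

```bash
python3 - <<'E'
from h import *
s=cams.get_image("scene");t=cams.get_image("top");w=cams.get_image("wrist")
A=cv2.resize(s[120:270,220:400],(480,400),interpolation=cv2.INTER_CUBIC)
B=cv2.resize(t[170:300,210:370],(320,260),interpolation=cv2.INTER_CUBIC)
C=cv2.resize(s[250:370,360:490],(217,200))
D=cv2.resize(w[100:420,60:480],(400,300))
o=np.zeros((600,800,3),np.uint8); o[:400,:480]=A;o[:260,480:]=B;o[400:,:217]=C;o[300:600,480:]=cv2.resize(w[120:400,100:440],(320,300));
cv2.imwrite("pics/comp.png",o); cv2.imwrite("pics/s7.png",s);cv2.imwrite("pics/t7.png",t);cv2.imwrite("pics/w7.png",w)
E
```

```text
(no output)
```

View pics/comp.png

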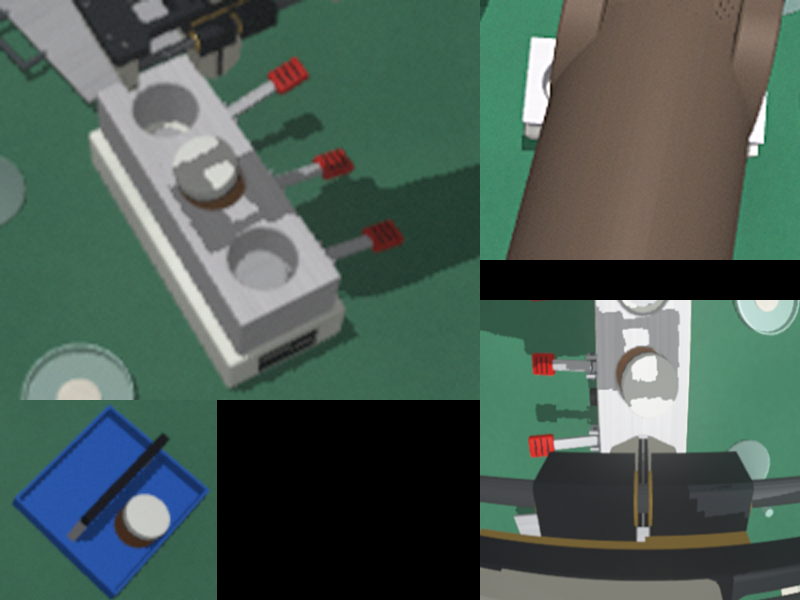

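```bash
python3 - <<'E'
from h import *
from scipy.optimize import least_squares
obs=[("scene",(297.6,183)),("wrist",(279.6,198.4))]
f=lambda X: np.concatenate([proj(n,X)-u for n,u in obs])
r=least_squares(f,[.589,-.0245,.15]); print(r.x.round(4),r.fun.round(2))
print("expected up", [proj(n,(.589,-.0243,.152)).round(1) for n,_ in obs],"calib: jar1 scene")
im=cv2.imread("pics/w7.png");g=cv2.cvtColor(im,cv2.COLOR_BGR2GRAY)
c=cv2.HoughCircles(g[140:260,220:340],cv2.HOUGH_GRADIENT_ALT,1,20,param1=150,param2=.5,minRadius=20,maxRadius=40); print(c+np.array([220,140,0]) if c is not None else None)
H,S,V=cv2.split(cv2.cvtColor(im,cv2.COLOR_BGR2HSV))
m=((H<18)&(S>90)&(V>30)&(V<170)); m[:140]=0;m[240:]=0;m[:,:220]=0;m[:,340:]=0
for a,c,mm in blobs(m,15):
    ys,xs=np.where(mm);print("brown wrist",a,c,xs.min(),xs.max(),ys.min(),ys.max())
im=cv2.imread("pics/s7.png");H,S,V=cv2.split(cv2.cvtColor(im,cv2.COLOR_BGR2HSV))
m=((H<18)&(S>70)&(V<170));m[:160]=0;m[215:]=0;m[:,:270]=0;m[:,330:]=0
for a,c,mm in blobs(m,5):
    ys,xs=np.where(mm);print("brown scene",a,c,xs.min(),xs.max(),ys.min(),ys.max())
for n in("wrist","scene"): print(n,[proj(n,(.589,-.0243,z)).round(1).tolist() for z in(.121,.136)])
E
```

```text
[ 0.5944 -0.0256  0.1444] [0.17 0.07 0.05 0.06]
expected up [array([300.1, 180.6]), array([273.8, 199.7])] calib: jar1 scene
[[[280.         198.          29.49041176]]]
brown wrist 226 [256.62831858 175.99115044] 246 281 165 197
brown scene 68 [303.75       193.70588235] 291 311 186 198
wrist [[273.8, 191.6], [273.8, 195.3]]
scene [[299.9, 187.8], [300.0, 184.4]]
```

```bash
cat >> h.py <<'E'
def levers(im=None,n="scene"):
    im=cams.get_image(n) if im is None else im
    H,S,V=cv2.split(cv2.cvtColor(im,cv2.COLOR_BGR2HSV)); i=cams.camera_info(n)
    for a,c,m in blobs(((H<8)|(H>172))&(S>150)&(V>80),20):
        best=min(((np.hypot(*(proj(n,p,i)-c)),k,q) for k,b in((1,(.5955,.0635)),(2,(.589,-.0243)),(3,(.5824,-.112))) for q in np.arange(-.05,.62,.01)
          for p in [[b[0]-(.062+.074*np.cos(.28-q))*.9972,b[1]+(.062+.074*np.cos(.28-q))*.075,.065+.074*np.sin(.28-q)+.003]]))
        print(n,"lever",best[1],"angle",round(best[2],2),"res px",round(best[0],2),"area",a)
E
python3 - <<'E'
from h import *
for f in("scene0","s7"): levers(cv2.imread(f"pics/{f}.png"))
levers(cv2.imread("pics/sc6.png"))
plan((.5925,-.025,.1235,-.075),(.457,-.0145,.15,1.496))
E
```

```text
scene lever 3 angle -0.01 res px 0.57 area 99
scene lever 2 angle -0.01 res px 0.62 area 104
scene lever 1 angle -0.03 res px 0.63 area 116
scene lever 3 angle -0.02 res px 0.56 area 103
scene lever 2 angle 0.53 res px 0.72 area 77
scene lever 1 angle 0.61 res px 0.52 area 48
scene lever 3 angle -0.02 res px 0.53 area 102
scene lever 2 angle 0.56 res px 0.26 area 88
scene lever 1 angle 0.57 res px 0.49 area 100
t 17.7 p [ 0.5884 -0.0262  0.256 ] yaw -0.075 F [0.7 0.9 0.4] w 0.006 j7 0.12
[-0.002, 0.0, 0.0] [0.15, 0.43, 13.25]
[-0.002, -0.002, -1.571] [0.18, -13.17, 10.64]
```

Call:
drive_tool(
  commands=[
    [[0,0,0],[0.15,0.4,2],1],
    [[0,0,0],[0.15,0.4,4],1],
    [[0,0,0],[0.15,0.4,4],1],
    [[0,0,0],[0.15,0.4,4],1],
    [[0,0,0],[0.15,0.4,4],1],
    [[0,0,0],[0.15,0.4,4],1],
    [[0,0,0],[0.15,0.4,4],1],
    [[0,0,0],[0.15,0.4,4],1],
    [[0,0,0],[0.15,0.4,7],1],
    [[0,0,0],[0.15,0.4,10],1],
    [[0,0,0],[0.15,0.4,12],1],
    [[0,0,0],[0.15,0.4,13],1],
    [[0,0,0],[0.15,0.4,13.2],1],
    [[0,0,0],[0.15,0.4,13.2],1],
  ],
)

```text
clock: 18.85
position: [0.5935, -0.0254, 0.1259]
ee_rot: [2.303, 2.136, -0.0]
force: [0.4, 0.4, 0.3]
width: 0.966
gripper_force: 0.0
```

Call:
drive_tool(
  commands=[
    [[0,0,0],[0,0,0],0.4],
    [[0,0,0],[0,0,0],0.4],
    [[0,0,0],[0,0,0],0.3],
    [[0,0,0],[0,0,0],0.3],
    [[0,0,0],[0,0,0],0.25],
    [[0,0,0],[0,0,0],0.25],
  ],
  newtons=12,
)

```text
clock: 19.35
position: [0.5935, -0.0252, 0.1259]
ee_rot: [2.303, 2.136, 0.001]
force: [-0.2, 0.6, 0.7]
width: 0.641
gripper_force: 0.0
```

Call:
drive_tool(
  commands=[
    [[0,0,0],[0,0,0.25],0.25],
    [[0,0,0],[0,0,0.25],0.25],
    [[0,0,0],[0,0,0.25],0.2],
    [[0,0,0],[0,0,0.25],0.15],
    [[0,0,0],[0,0,0.25],0.1],
    [[0,0,0],[0,0,0.25],0.05],
  ],
)

```text
clock: 19.85
position: [0.5954, -0.0254, 0.1245]
ee_rot: [2.301, 2.135, 0.005]
force: [1.9, -0.1, 8.5]
width: 0.591
gripper_force: 11.9
```

Call:
drive_tool(
  commands=[
    [[0,0,0],[0,0,0],0],
    [[0,0,0],[0,0,-0.1],0],
    [[0,0,0],[0,0,-0.2],0],
    [[0,0,0],[0,0,-0.4],0],
  ],
  newtons=20,
)

```text
clock: 20.18
position: [0.5919, -0.0252, 0.1268]
ee_rot: [-2.302, -2.135, 0.003]
force: [-5.3, 0.2, -1.5]
width: 0.507
gripper_force: 3.1
```

Call:
drive_tool(
  commands=[
    [[0,0,0],[0,0,-3],-1],
    [[0,0,0],[0,0,-6],-1],
    [[0,0,0],[4.5,0,-6],-1],
    [[0,0,0],[4.5,0,-6],-1],
    [[0,0,0],[4.5,0,-6],-1],
    [[0,0,0],[4.5,0,-6],-1],
    [[0,0,0],[4.5,0,-6],-1],
    [[0,0,0],[4.5,0,-6],-1],
    [[0,0,0],[4.5,0,-4],-1],
    [[0,0,0],[4.5,0,-2.5],-1],
    [[0,0,0],[4.5,0,-2],-1],
    [[0,0,0],[4.5,0,-2],-1],
  ],
)

```text
clock: 21.18
position: [0.5957, 0.0189, 0.1458]
ee_rot: [-2.303, -2.134, 0.004]
force: [0.1, 0.7, -0.2]
width: 0.005
gripper_force: 0.0
```

Call:
drive_tool(
  commands=[
    [[0,0,0],[0,0,0.2],-1],
    [[0,0,0],[0,0,0.4],-1],
    [[0,0,0],[0,0,0.4],-1],
  ],
)

```text
clock: 21.43
position: [0.597, 0.0195, 0.1435]
ee_rot: [2.303, 2.136, 0.001]
force: [-0.0, 0.8, 0.3]
width: 0.004
gripper_force: 0.0
```

Call:
drive_tool(
  commands=[
    [[0,0,0],[0,0,0.2],-1],
    [[0,0,0],[0,0,0.4],-1],
    [[0,0,0],[0,0,0.4],-1],
  ],
)

```text
clock: 21.68
position: [0.5966, 0.0198, 0.139]
ee_rot: [-2.303, -2.137, -0.0]
force: [-0.4, 0.1, 0.1]
width: 0.003
gripper_force: 0.0
```

Call:
drive_tool(
  commands=[
    [[0,0,0],[0,0,0.2],-1],
    [[0,0,0],[0,0,0.4],-1],
    [[0,0,0],[0,0,0.4],-1],
  ],
)

```text
clock: 21.93
position: [0.5965, 0.0197, 0.1347]
ee_rot: [-2.303, -2.136, 0.001]
force: [-0.5, 0.9, 0.1]
width: 0.003
gripper_force: 0.0
```

Call:
drive_tool(
  commands=[
    [[0,0,0],[0,0,0.2],-1],
    [[0,0,0],[0,0,0.4],-1],
    [[0,0,0],[0,0,0.4],-1],
  ],
)

```text
clock: 22.18
position: [0.5965, 0.0197, 0.1307]
ee_rot: [-2.303, -2.136, 0.001]
force: [0.4, 0.2, -0.4]
width: 0.002
gripper_force: 0.0
```

Call:
drive_tool(
  commands=[
    [[0,0,0],[0,0,0.2],-1],
    [[0,0,0],[0,0,0.4],-1],
    [[0,0,0],[0,0,0.4],-1],
  ],
)

```text
clock: 22.43
position: [0.5965, 0.0197, 0.1267]
ee_rot: [-2.303, -2.136, 0.001]
force: [0.1, -0.9, 0.6]
width: 0.005
gripper_force: 0.0
```

Continue down carefully; reading already well below what a 20 mm bias would allow.

Call:
drive_tool(
  commands=[
    [[0,0,0],[0,0,0.2],-1],
    [[0,0,0],[0,0,0.4],-1],
    [[0,0,0],[0,0,0.4],-1],
  ],
)

```text
clock: 22.68
position: [0.5965, 0.0197, 0.1227]
ee_rot: [-2.303, -2.136, 0.001]
force: [0.3, -0.1, -0.3]
width: 0.006
gripper_force: 0.0
```

Call:
drive_tool(
  commands=[
    [[0,0,0],[0,0,0.15],-1],
    [[0,0,0],[0,0,0.3],-1],
    [[0,0,0],[0,0,0.3],-1],
  ],
)

```text
clock: 22.93
position: [0.5965, 0.0196, 0.1198]
ee_rot: [-2.303, -2.136, 0.0]
force: [-0.2, -0.7, -0.8]
width: 0.008
gripper_force: 0.0
```

Call:
drive_tool(
  commands=[
    [[0,0,0],[0,0,0.15],-1],
    [[0,0,0],[0,0,0.3],-1],
    [[0,0,0],[0,0,0.3],-1],
  ],
)

```text
clock: 23.18
position: [0.5966, 0.0197, 0.1168]
ee_rot: [-2.303, -2.136, 0.0]
force: [-0.2, -0.3, -0.5]
width: 0.004
gripper_force: 0.0
```

Call:
drive_tool(
  commands=[
    [[0,0,0],[0,0,0.2],-1],
    [[0,0,0],[0,0,0.4],-1],
    [[0,0,0],[0,0,0.4],-1],
  ],
)

```text
clock: 23.43
position: [0.5964, 0.0197, 0.1127]
ee_rot: [-2.303, -2.136, 0.001]
force: [-0.3, -0.0, 0.5]
width: 0.003
gripper_force: 0.0
```

Call:
drive_tool(
  commands=[
    [[0,0,0],[0,0,0.15],-1],
    [[0,0,0],[0,0,0.3],-1],
    [[0,0,0],[0,0,0.3],-1],
  ],
)

```text
clock: 23.68
position: [0.5965, 0.0197, 0.1098]
ee_rot: [-2.303, -2.136, 0.0]
force: [0.0, 2.0, -0.9]
width: 0.001
gripper_force: 0.0
```

Call:
drive_tool(
  commands=[
    [[0,0,0],[0,0,0.15],-1],
    [[0,0,0],[0,0,0.3],-1],
    [[0,0,0],[0,0,0.3],-1],
  ],
)

```text
clock: 23.93
position: [0.5965, 0.0197, 0.1068]
ee_rot: [-2.303, -2.136, 0.001]
force: [-0.4, -0.5, -0.8]
width: 0.006
gripper_force: 0.0
```

Call:
drive_tool(
  commands=[
    [[0,0,0],[0,0,0.15],-1],
    [[0,0,0],[0,0,0.3],-1],
    [[0,0,0],[0,0,0.3],-1],
  ],
)

```text
clock: 24.18
position: [0.5965, 0.0196, 0.1038]
ee_rot: [-2.303, -2.136, 0.0]
force: [0.2, 0.4, 0.2]
width: 0.005
gripper_force: 0.0
```

Call:
drive_tool(
  commands=[
    [[0,0,0],[0,0,0.1],-1],
    [[0,0,0],[0,0,0.2],-1],
    [[0,0,0],[0,0,0.2],-1],
  ],
)

```text
clock: 24.43
position: [0.5966, 0.0197, 0.102]
ee_rot: [-2.303, -2.137, 0.0]
force: [0.5, 0.2, 0.4]
width: 0.007
gripper_force: 0.0
```

Call:
drive_tool(
  commands=[
    [[0,0,0],[0,0,0.1],-1],
    [[0,0,0],[0,0,0.2],-1],
    [[0,0,0],[0,0,0.2],-1],
  ],
)

```text
clock: 24.68
position: [0.5966, 0.0196, 0.0999]
ee_rot: [-2.303, -2.136, 0.0]
force: [-0.4, 0.8, 0.5]
width: 0.004
gripper_force: 0.0
```

Call:
drive_tool(
  commands=[
    [[0,0,0],[0,0,0.1],-1],
    [[0,0,0],[0,0,0.2],-1],
    [[0,0,0],[0,0,0.2],-1],
  ],
)

```text
clock: 24.93
position: [0.5966, 0.0197, 0.0979]
ee_rot: [-2.303, -2.136, 0.0]
force: [0.1, 0.6, 0.4]
width: 0.005
gripper_force: 0.0
```

Call:
drive_tool(
  commands=[
    [[0,0,0],[0,0,0.1],-1],
    [[0,0,0],[0,0,0.2],-1],
    [[0,0,0],[0,0,0.2],-1],
  ],
)

```text
clock: 25.18
position: [0.5968, 0.0196, 0.0972]
ee_rot: [-2.303, -2.136, -0.001]
force: [-5.5, -0.1, 12.6]
width: 0.004
gripper_force: 6.4
```

Call:
drive_tool(
  commands=[
    [[0,0,0],[0,0,0.1],-1],
    [[0,0,0],[0,0,0.2],-1],
    [[0,0,0],[0,0,0.2],-1],
  ],
)

```text
clock: 25.43
position: [0.5969, 0.0197, 0.0971]
ee_rot: [-2.303, -2.136, -0.003]
force: [-12.0, 1.9, 33.5]
width: 0.007
gripper_force: 16.6
```

Call:
drive_tool(
  commands=[
    [[0,0,0],[0,0,-3],1],
    [[0,0,0],[0,0,-7],1],
    [[0,0,0],[0,0,-10],1],
    [[0,0,0],[-4.5,-0.3,-10],1],
    [[0,0,0],[-4.5,-0.3,-10],1],
    [[0,0,0],[-4.5,-0.3,-10],1],
    [[0,0,0],[-4.5,-0.3,-10],1],
    [[0,0,0],[-4.5,-0.3,-10],1],
    [[0,0,0],[-4.5,-0.3,-10],1],
    [[0,0,0],[-4.5,-0.3,-10],1],
  ],
)

```text
clock: 26.27
position: [0.5903, -0.0241, 0.1937]
ee_rot: [-2.301, -2.138, 0.001]
force: [-0.6, 0.6, -0.2]
width: 0.681
gripper_force: 0.0
```

```bash
python3 - <<'E'
from h import *
levers(); plan((.592,-.025,.1025,-.075))
im=cams.get_image("wrist");g=cv2.cvtColor(im,cv2.COLOR_BGR2GRAY)
c=cv2.HoughCircles(g,cv2.HOUGH_GRADIENT_ALT,1,20,param1=150,param2=.5,minRadius=20,maxRadius=45)
i=cams.camera_info("wrist")
for q in c[0] if c is not None else []: print(q, at("wrist",q[:2],.152-.0237,i).round(4))
E
```

```text
scene lever 3 angle 0.13 res px 0.26 area 57
scene lever 2 angle 0.54 res px 0.41 area 63
scene lever 1 angle 0.61 res px 0.44 area 49
t 26.3 p [ 0.5904 -0.0242  0.1938] yaw -0.074 F [ 0.7 -0.3 -0.7] w 0.727 j7 0.16
[-0.001, -0.0, 0.001] [-0.06, 0.17, 9.13]
[417.      120.       39.86593] [0.711  0.046  0.1283]
[271.       105.        28.580343] [0.5951 0.0612 0.1283]
[278.       225.        36.875698] [ 0.5937 -0.0335  0.1283]
[271.      105.       38.65424] [0.5951 0.0612 0.1283]
[357.       277.        27.450209] [ 0.6598 -0.0875  0.1283]
[190.       280.        30.489452] [ 0.5126 -0.0797  0.1283]
```

```bash
python3 - <<'E'
from h import *
i=cams.camera_info("wrist"); print("cam",(-i["R"].T@i["t"]).round(4),readout.observe()["position"])
for z in(.1283,.14,.152): print(z,at("wrist",(278,225),z,i).round(4))
for z in (.0973,.121): print("well1",z,at("wrist",(271,105),z,i).round(4))
s=cams.get_image("scene"); g=cv2.resize(cv2.cvtColor(s,cv2.COLOR_BGR2GRAY)[160:220,270:335],None,fx=5,fy=5,interpolation=cv2.INTER_CUBIC)
H,S,V=cv2.split(cv2.cvtColor(s,cv2.COLOR_BGR2HSV))
m=((H<18)&(S>70)&(V<170));m[:160]=0;m[215:]=0;m[:,:270]=0;m[:,330:]=0
for a,c,mm in blobs(m,5):
    ys,xs=np.where(mm);print("brown scene",a,c,xs.min(),xs.max(),ys.min(),ys.max())
w=cams.get_image("wrist");H,S,V=cv2.split(cv2.cvtColor(w,cv2.COLOR_BGR2HSV))
m=((H<18)&(S>90)&(V>30)&(V<170)); m[:120]=0;m[300:]=0;m[:,:220]=0;m[:,340:]=0
for a,c,mm in blobs(m,15):
    ys,xs=np.where(mm);print("brown wrist",a,c,xs.min(),xs.max(),ys.min(),ys.max())
E
```

```text
cam [0.5962 0.0541 0.3753] [ 0.59032752 -0.02439318  0.19382494]
0.1283 [ 0.5937 -0.0335  0.1283]
0.14 [ 0.5938 -0.0293  0.14  ]
0.152 [ 0.5939 -0.0251  0.152 ]
well1 0.0973 [0.595  0.0621 0.0973]
well1 0.121 [0.5951 0.0614 0.121 ]
brown scene 69 [303.65217391 193.66666667] 291 310 186 198
brown wrist 461 [255.26247289 190.32104121] 238 289 178 217
```

Call:
drive_tool(
  commands=[
    [[0,0,0],[-0.1,0.2,0],1],
    [[0,0,0],[-0.1,0.2,0],1],
    [[0,0,0],[-0.1,0.2,0],1],
    [[0,0,0],[-0.1,0.2,3],1],
    [[0,0,0],[-0.1,0.2,5],1],
    [[0,0,0],[-0.1,0.2,7],1],
    [[0,0,0],[-0.1,0.2,8.5],1],
    [[0,0,0],[-0.1,0.2,9.1],1],
    [[0,0,0],[-0.1,0.2,9.1],1],
    [[0,0,0],[-0.1,0.2,9.1],1],
  ],
)

```text
clock: 27.3
position: [0.5925, -0.0263, 0.1036]
ee_rot: [2.303, 2.136, 0.0]
force: [-1.0, 0.4, 0.8]
width: 0.998
gripper_force: 0.0
```

Call:
drive_tool(
  commands=[
    [[0,0,0],[0,0,0],0.4],
    [[0,0,0],[0,0,0],0.4],
    [[0,0,0],[0,0,0],0.3],
    [[0,0,0],[0,0,0],0.2],
    [[0,0,0],[0,0,0],0.1],
    [[0,0,0],[0,0,0],0],
    [[0,0,0],[0,0,0],0],
    [[0,0,0],[0,0,0],0],
    [[0,0,0],[0,0,0],0],
    [[0,0,0],[0,0,0],0],
  ],
  newtons=20,
)

```text
clock: 28.13
position: [0.5924, -0.0261, 0.1033]
ee_rot: [2.303, 2.136, 0.0]
force: [0.1, 0.3, 2.2]
width: 0.628
gripper_force: 19.4
```

Call:
drive_tool(
  commands=[
    [[0,0,0],[0,0,0],-0.2],
    [[0,0,0],[0,0,-0.5],-0.2],
    [[0,0,0],[0,0,-1.5],-0.2],
    [[0,0,0],[0,0,-3],-0.2],
    [[0,0,0],[0,0,-5],-0.2],
    [[0,0,0],[0,0,-7.5],-0.2],
    [[0,0,0],[0,0,-10],-0.2],
    [[0,0,0],[0,0,-12],-0.2],
    [[0,0,0],[0,0,-13],-0.2],
    [[0,0,0],[0,0,-13],-0.2],
  ],
  newtons=28,
)

```text
clock: 28.97
position: [0.5934, -0.0265, 0.2357]
ee_rot: [2.302, 2.135, 0.005]
force: [1.0, -0.2, -1.9]
width: 0.627
gripper_force: 27.2
```

```bash
python3 - <<'E'
from h import *
s=cams.get_image("scene"); cv2.imwrite("pics/s8.png",s)
r=tray("scene")
H,S,V=cv2.split(cv2.cvtColor(s,cv2.COLOR_BGR2HSV))
# jar1 lid in tray: bright low-sat blob in tray zone
m=(S<60)&(V>130); m[:,:400]=0;m[:290]=0;m[350:]=0
for a,c,mm in blobs(m,60): print("lid1",a,c,at("scene",c,.064).round(4))
c=np.array([.4925,.343]);R=np.array([[.984,-.177],[.177,.984]]); t=c+R@[0,-.05]; print(t)
plan((*t,.233,.178))
E
```

```text
scene centre [0.4932 0.3432] L [0.166 0.205 0.162 0.205] yaws [0.177 0.174 0.178 0.195]
lid1 550 [447.92181818 319.19272727] [0.4866 0.3916 0.064 ]
[0.50135 0.2938 ]
t 29.1 p [ 0.5918 -0.026   0.2326] yaw -0.075 F [-0.6 -0.4 -2.6] w 0.622 j7 0.14
[-0.001, -0.0, -0.253] [31.21, -11.42, -0.03]
```

Call:
drive_tool(
  commands=[
    [[0,0,-0.02],[1,-0.4,0],-0.2],
    [[0,0,-0.05],[3.5,-1.3,0],-0.2],
    [[0,0,-0.08],[7,-2.6,0],-0.2],
    [[0,0,-0.12],[10.5,-3.9,0],-0.2],
    [[0,0,-0.15],[14,-5.2,0],-0.2],
    [[0,0,-0.18],[17.5,-6.5,0],-0.2],
    [[0,0,-0.21],[21,-7.8,0],-0.2],
    [[0,0,-0.23],[24.5,-9.1,0],-0.2],
    [[0,0,-0.253],[27.5,-10.2,0],-0.2],
    [[0,0,-0.253],[30,-11,0],-0.2],
    [[0,0,-0.253],[31.2,-11.4,0],-0.2],
    [[0,0,-0.253],[31.2,-11.4,1],-0.2],
    [[0,0,-0.253],[31.2,-11.4,3],-0.2],
    [[0,0,-0.253],[31.2,-11.4,5],-0.2],
    [[0,0,-0.253],[31.2,-11.4,7],-0.2],
    [[0,0,-0.253],[31.2,-11.4,8],-0.2],
    [[0,0,-0.253],[31.2,-11.4,8],-0.2],
  ],
)

```text
clock: 30.48
position: [0.5005, 0.2912, 0.1502]
ee_rot: [-2.016, -2.408, 0.009]
force: [-1.1, -0.3, -1.6]
width: 0.626
gripper_force: 27.2
```

```bash
python3 - <<'E'
from h import *
s=cams.get_image("scene");H,S,V=cv2.split(cv2.cvtColor(s,cv2.COLOR_BGR2HSV))
r=tray("scene"); plan((.5013,.2938,.03,.178),(.5013,.2938,.0145,.178))
E
```

```text
scene corners 5
[[0.39736609 0.29408815]
 [0.37948064 0.40792745]
 [0.58134417 0.44066823]
 [0.60556146 0.278643  ]
 [0.50433009 0.26019048]]
t 30.6 p [0.5022 0.2926 0.1531] yaw 0.177 F [ 0.4  1.  -0.9] w 0.628 j7 -0.21
[-0.0, 0.001, -0.001] [0.15, -0.06, 12.31]
[-0.0, 0.001, -0.001] [0.15, -0.06, 13.86]
```

Call:
drive_tool(
  commands=[
    [[0,0,0],[0.1,-0.1,2],-0.2],
    [[0,0,0],[0.1,-0.1,4.5],-0.2],
    [[0,0,0],[0.1,-0.1,7],-0.2],
    [[0,0,0],[0.1,-0.1,9.5],-0.2],
    [[0,0,0],[0.1,-0.1,11.5],-0.2],
    [[0,0,0],[0.1,-0.1,12.5],-0.2],
    [[0,0,0],[0.1,-0.1,13],-0.2],
    [[0,0,0],[0.1,-0.1,13.3],-0.2],
    [[0,0,0],[0.1,-0.1,13.3],-0.2],
    [[0,0,0],[0.1,-0.1,13.3],-0.2],
  ],
)

```text
clock: 31.42
position: [0.5017, 0.2948, 0.0213]
ee_rot: [2.015, 2.41, 0.003]
force: [1.2, 0.8, -2.0]
width: 0.625
gripper_force: 27.2
```

Call:
drive_tool(
  commands=[
    [[0,0,0],[0,0,0.1],-0.2],
    [[0,0,0],[0,0,0.2],-0.2],
    [[0,0,0],[0,0,0.2],-0.2],
  ],
)

```text
clock: 31.67
position: [0.501, 0.2946, 0.0185]
ee_rot: [2.015, 2.41, 0.001]
force: [-0.3, 0.2, -1.4]
width: 0.632
gripper_force: 27.2
```

Call:
drive_tool(
  commands=[
    [[0,0,0],[0,0,0.1],-0.2],
    [[0,0,0],[0,0,0.2],-0.2],
    [[0,0,0],[0,0,0.2],-0.2],
  ],
)

```text
clock: 31.92
position: [0.5009, 0.2947, 0.0169]
ee_rot: [-2.015, -2.41, -0.001]
force: [-2.9, -0.8, 7.7]
width: 0.629
gripper_force: 27.5
```

Contact: release and rise.

Call:
drive_tool(
  commands=[
    [[0,0,0],[0,0,0],1],
    [[0,0,0],[0,0,0],1],
    [[0,0,0],[0,0,0],1],
    [[0,0,0],[0,0,0],1],
    [[0,0,0],[0,0,0],1],
    [[0,0,0],[0,0,0],1],
    [[0,0,0],[0,0,-1],1],
    [[0,0,0],[0,0,-4],1],
    [[0,0,0],[0,0,-8],1],
    [[0,0,0],[0,0,-12],1],
    [[0,0,0],[0,0,-16],1],
    [[0,0,0],[0,0,-18],1],
    [[0,0,0],[0,0,-18],1],
  ],
)

```text
clock: 33.0
position: [0.5037, 0.2954, 0.2022]
ee_rot: [2.015, 2.408, 0.014]
force: [0.5, 0.2, 0.2]
width: 1.0
gripper_force: 0.0
```

```bash
python3 - <<'E'
from h import *
s=cams.get_image("scene");H,S,V=cv2.split(cv2.cvtColor(s,cv2.COLOR_BGR2HSV));cv2.imwrite("pics/s9.png",s)
r=tray("scene"); levers(s)
m=(S<60)&(V>110); m[:,:380]=0;m[:250]=0;m[360:]=0
for a,c,mm in blobs(m,60): print("lid",a,c,at("scene",c,.064).round(4))
p1=(.4635,.0725)
plan((.463,.0725,.10,1.496),(.463,.0725,.10,-1.646))
E
```

```text
scene corners 5
[[0.39492451 0.30158223]
 [0.37948064 0.40792745]
 [0.58134417 0.44066823]
 [0.60556146 0.278643  ]
 [0.47615502 0.25505471]]
scene lever 3 angle -0.01 res px 0.58 area 99
scene lever 2 angle 0.52 res px 0.39 area 90
scene lever 1 angle 0.56 res px 0.53 area 100
lid 391 [411.65217391 285.91304348] [0.5027 0.2935 0.064 ]
lid 569 [447.79086116 319.35325132] [0.487  0.3917 0.064 ]
t 33.1 p [0.5012 0.2945 0.1974] yaw 0.178 F [ 1.1 -0.1 -0.4] w 0.997 j7 -0.23
[0.003, 0.0, -1.318] [-21.19, -7.71, 9.7]
[0.0, -0.003, 1.824] [-21.19, -7.71, 9.7]
```

Call:
drive_tool(
  commands=[
    [[0,0,-1.318],[-21.2,-7.7,0],0],
    [[0,0,-1.318],[-21.2,-7.7,0],0],
    [[0,0,-1.318],[-21.2,-7.7,0],0],
    [[0,0,-1.318],[-21.2,-7.7,0],0],
    [[0,0,-1.318],[-21.2,-7.7,0],0],
    [[0,0,-1.318],[-21.2,-7.7,0],0],
    [[0,0,-1.318],[-21.2,-7.7,5],0],
    [[0,0,-1.318],[-21.2,-7.7,9.7],0],
    [[0,0,-1.318],[-21.2,-7.7,9.7],0],
    [[0,0,-1.318],[-21.2,-7.7,9.7],0],
    [[0,0,-1.318],[-21.2,-7.7,9.7],0],
    [[0,0,-1.318],[-21.2,-7.7,9.7],0],
    [[0,0,-1.318],[-21.2,-7.7,9.7],0],
    [[0,0,-1.318],[-21.2,-7.7,9.7],0],
  ],
)

```text
clock: 34.27
position: [0.4622, 0.0719, 0.0988]
ee_rot: [-0.122, -3.138, 0.0]
force: [-0.2, 0.0, -0.6]
width: 0.5
gripper_force: 0.0
```

```bash
python3 - <<'E'
from h import *
plan((.463,.0725,.008,1.496))
w=cams.get_image("wrist");i=cams.camera_info("wrist");H,S,V=cv2.split(cv2.cvtColor(w,cv2.COLOR_BGR2HSV))
for a,c,m in blobs(((H<8)|(H>172))&(S>150)&(V>80),60): print(a,c,at("wrist",c,.049,i).round(4))
E
```

```text
t 34.3 p [0.4622 0.0719 0.0988] yaw 1.493 F [-0.2  0.  -0.6] w 0.5 j7 1.37
[-0.0, -0.001, -0.003] [-0.09, 0.07, 9.08]
1153 [274.17953166 218.00433651] [0.4597 0.0729 0.049 ]
1150 [162.33826087 218.45826087] [ 0.4536 -0.0141  0.049 ]
892 [ 47.23654709 232.14237668] [ 0.4586 -0.1353  0.049 ]
```

Call:
drive_tool(
  commands=[
    [[0,0,0],[0.1,0.1,3],0],
    [[0,0,0],[0.1,0.1,5.5],0],
    [[0,0,0],[0.1,0.1,7.5],0],
    [[0,0,0],[0.1,0.1,8.7],0],
    [[0,0,0],[0.1,0.1,9.1],0],
    [[0,0,0],[0.1,0.1,9.1],-1],
    [[0,0,0],[0.1,0.1,9.1],-1],
    [[0,0,0],[0.1,0.1,9.1],-1],
    [[0,0,0],[0.1,0.1,9.1],-1],
    [[0,0,0],[0.1,0.1,9.1],-1],
    [[0,0,0],[0.1,0.1,9.1],-1],
  ],
  newtons=30,
)

```text
clock: 35.23
position: [0.4623, 0.0727, 0.0089]
ee_rot: [0.118, 3.138, 0.0]
force: [-0.2, -3.5, 3.7]
width: 0.28
gripper_force: 30.0
```

Call:
drive_tool(
  commands=[
    [[0,0,0],[0.1,0,-0.5],-1],
    [[0,0,0],[0.2,0,-1],-1],
    [[0,0,0],[0.3,0,-1.5],-1],
    [[0,0,0],[0.3,0,-2],-1],
    [[0,0,0],[0.3,0,-2.5],-1],
    [[0,0,0],[0.2,0,-3],-1],
    [[0,0,0],[0.1,0,-3.5],-1],
    [[0,0,0],[0,0,-4],-1],
    [[0,0,0],[0,0,-4.3],-1],
    [[0,0,0],[0,0,-4.3],-1],
    [[0,0,0],[0,0,-4.3],-1],
  ],
)

```text
clock: 36.15
position: [0.4615, 0.0728, 0.0515]
ee_rot: [-0.118, -3.139, 0.0]
force: [-0.8, -4.4, 1.0]
width: 0.277
gripper_force: 30.0
```

```bash
python3 - <<'E'
from h import *
levers()
E
```

```text
scene lever 3 angle -0.01 res px 0.58 area 99
scene lever 2 angle 0.57 res px 1.74 area 60
scene lever 1 angle 0.34 res px 4.87 area 22
```

Call:
drive_tool(
  commands=[
    [[0,0,0],[0,0,-0.1],0],
    [[0,0,0],[0,0,-0.1],0],
    [[0,0,0],[0,0,-0.1],0],
    [[0,0,0],[0,0,-0.1],0],
    [[0,0,0],[0,0,-3],0],
    [[0,0,0],[0,0,-6],0],
    [[0,0,0],[0,0,-8],0],
    [[0,0,0],[0,-4,-8],0],
    [[0,0,0],[0,-8,-8],0],
    [[0,0,0],[0,-8.8,-8],0],
    [[0,0,0],[0,-8.8,-8],0],
    [[0,0,0],[0,-8.8,-8],0],
  ],
)

```text
clock: 37.2
position: [0.4551, -0.0145, 0.1312]
ee_rot: [0.12, 3.139, 0.001]
force: [0.9, 0.8, -0.3]
width: 0.497
gripper_force: 0.0
```

```bash
python3 - <<'E'
from h import *
levers(); plan((.456,-.0143,.008,1.496))
w=cams.get_image("wrist");i=cams.camera_info("wrist");H,S,V=cv2.split(cv2.cvtColor(w,cv2.COLOR_BGR2HSV))
for a,c,m in blobs(((H<8)|(H>172))&(S>150)&(V>80),60): print(a,c,at("wrist",c,.049,i).round(4),at("wrist",c,.09,i).round(4))
E
```

```text
scene lever 3 angle -0.01 res px 0.59 area 102
scene lever 2 angle 0.54 res px 0.48 area 83
scene lever 1 angle -0.01 res px 1.09 area 108
t 37.2 p [ 0.4552 -0.0137  0.1311] yaw 1.496 F [0.3 0.9 0.2] w 0.502 j7 1.54
[0.001, -0.0, 0.0] [-0.08, -0.07, 12.31]
964 [271.09543568 207.55186722] [ 0.4537 -0.0149  0.049 ] [ 0.4416 -0.0138  0.09  ]
1094 [157.28062157 221.41590494] [ 0.459  -0.1174  0.049 ] [ 0.4461 -0.1004  0.09  ]
1003 [383.83848455 220.74277168] [0.4731 0.0843 0.049 ] [0.4581 0.0699 0.09  ]
```

Lever 1 is up. Same for lever 2.

Call:
drive_tool(
  commands=[
    [[0,0,0],[0,-0.1,3],0],
    [[0,0,0],[0,-0.1,6],0],
    [[0,0,0],[0,-0.1,8.7],0],
    [[0,0,0],[0,-0.1,10.7],0],
    [[0,0,0],[0,-0.1,11.9],0],
    [[0,0,0],[0,-0.1,12.3],0],
    [[0,0,0],[0,-0.1,12.3],0],
    [[0,0,0],[0,-0.1,12.3],-1],
    [[0,0,0],[0,-0.1,12.3],-1],
    [[0,0,0],[0,-0.1,12.3],-1],
    [[0,0,0],[0,-0.1,12.3],-1],
    [[0,0,0],[0,-0.1,12.3],-1],
    [[0,0,0],[0,-0.1,12.3],-1],
  ],
)

```text
clock: 38.38
position: [0.4557, -0.0152, 0.0087]
ee_rot: [0.117, 3.138, 0.001]
force: [0.8, 2.4, 3.7]
width: 0.281
gripper_force: 30.0
```

Call:
drive_tool(
  commands=[
    [[0,0,0],[0.1,0,-0.5],-1],
    [[0,0,0],[0.2,0,-1],-1],
    [[0,0,0],[0.3,0,-1.5],-1],
    [[0,0,0],[0.3,0,-2],-1],
    [[0,0,0],[0.3,0,-2.5],-1],
    [[0,0,0],[0.2,0,-3],-1],
    [[0,0,0],[0.1,0,-3.5],-1],
    [[0,0,0],[0,0,-4],-1],
    [[0,0,0],[0,0,-4.3],-1],
    [[0,0,0],[0,0,-4.3],-1],
    [[0,0,0],[0,0,-4.3],-1],
  ],
)

```text
clock: 39.3
position: [0.4552, -0.0152, 0.0508]
ee_rot: [0.117, 3.139, -0.0]
force: [6.6, 3.7, -16.1]
width: 0.282
gripper_force: 30.0
```

Call:
drive_tool(
  commands=[
    [[0,0,0],[0,0,-0.1],0],
    [[0,0,0],[0,0,-0.1],0],
    [[0,0,0],[0,0,-0.1],0],
    [[0,0,0],[0,0,-0.1],0],
    [[0,0,0],[0,0,-3],0],
    [[0,0,0],[0,0,-6],0],
    [[0,0,0],[0,0,-10],0],
    [[0,0,0],[0,0,-13],0],
    [[0,0,0],[0,0,-13],0],
    [[0,0,0],[0,0,-13],0],
  ],
)

```text
clock: 40.13
position: [0.4561, -0.0157, 0.1828]
ee_rot: [0.118, 3.136, 0.002]
force: [-0.5, 0.5, -0.6]
width: 0.502
gripper_force: 0.0
```

```bash
python3 - <<'E'
from h import *
s=cams.get_image("scene"); cv2.imwrite("pics/s10.png",s); levers(s);tray("scene")
H,S,V=cv2.split(cv2.cvtColor(s,cv2.COLOR_BGR2HSV))
m=(S<60)&(V>110); m[:,:360]=0;m[:240]=0
for a,c,mm in blobs(m,60): print("lid",a,c,at("scene",c,.064).round(4))
t=cams.get_image("top");cv2.imwrite("pics/t10.png",t);H,S,V=cv2.split(cv2.cvtColor(t,cv2.COLOR_BGR2HSV))
# sled rectangle
m=(S<40)&(V>120); m[:,:362]=0; m[:195]=0;m[340:]=0
m=cv2.morphologyEx(m.astype(np.uint8),cv2.MORPH_OPEN,np.ones((5,5)))
k=max(blobs(m,500),key=lambda b:b[0]);cn=max(cv2.findContours(k[2].astype(np.uint8),0,1)[0],key=len);q=cv2.approxPolyDP(cv2.convexHull(cn),6,True)[:,0]
P=np.array([at("top",p,.022)[:2] for p in q]);print("sled",P.round(4),P.mean(0).round(4))
plan((.4925,.343,.18,1.746))
E
```

```text
scene lever 3 angle -0.02 res px 0.57 area 101
scene lever 2 angle -0.01 res px 0.82 area 108
scene lever 1 angle -0.02 res px 0.73 area 122
scene centre [0.4928 0.3435] L [0.166 0.203 0.164 0.205] yaws [0.177 0.181 0.188 0.195]
lid 506 [413.22727273 284.84782609] [0.4982 0.2935 0.064 ]
lid 569 [447.60984183 319.45342707] [0.4875 0.3917 0.064 ]
sled [[ 0.6279 -0.4511]
 [ 0.3631 -0.4768]
 [ 0.3413 -0.2525]
 [ 0.6047 -0.2259]] [ 0.4843 -0.3516]
t 40.3 p [ 0.454  -0.0157  0.1801] yaw 1.496 F [-0.2  0.4 -0.1] w 0.5 j7 1.51
[-0.0, -0.002, -0.25] [-1.15, 36.06, -0.0]
```

Call:
drive_tool(
  commands=[
    [[0,0,-0.25],[-1.1,36.1,0],0],
    [[0,0,-0.25],[-1.1,36.1,0],0],
    [[0,0,-0.25],[-1.1,36.1,0],0],
    [[0,0,-0.25],[-1.1,36.1,0],0],
    [[0,0,-0.25],[-1.1,36.1,0],0],
    [[0,0,-0.25],[-1.1,36.1,0],0],
    [[0,0,-0.25],[-1.1,36.1,0],0],
    [[0,0,-0.25],[-1.1,36.1,0],0],
    [[0,0,-0.25],[-1.1,36.1,0],0],
    [[0,0,-0.25],[-1.1,36.1,0],0],
    [[0,0,-0.25],[-1.1,36.1,0],0],
    [[0,0,-0.25],[-1.1,36.1,0],0],
    [[0,0,-0.25],[-1.1,36.1,0],0],
  ],
)

```text
clock: 41.37
position: [0.493, 0.3415, 0.1803]
ee_rot: [0.271, -3.129, 0.003]
force: [0.5, -0.7, -0.6]
width: 0.502
gripper_force: 0.0
```

```bash
python3 - <<'E'
from h import *
plan((.4925,.343,.049,1.752))
w=cams.get_image("wrist");i=cams.camera_info("wrist");cv2.imwrite("pics/w11.png",w)
tray("scene")
H,S,V=cv2.split(cv2.cvtColor(w,cv2.COLOR_BGR2HSV))
for v in(-.08,0,.08):
    c,s=np.cos(.181),np.sin(.181); u=proj("wrist",(.4925+c*v,.343+s*v,.102),i); print("bar pt pred",v,u.round(1))
    col=[int(k) for k in V[int(np.clip(u[1],0,419)),int(max(0,u[0]-30)):int(u[0]+31):3]]; print(col)
E
```

```text
t 41.4 p [0.493  0.3415 0.1803] yaw 1.744 F [ 0.5 -0.7 -0.6] w 0.502 j7 1.14
[-0.002, -0.001, -0.008] [0.01, 0.18, 13.13]
scene centre [0.4941 0.3434] L [0.166 0.205 0.162 0.201] yaws [0.2   0.174 0.178 0.195]
bar pt pred -0.08 [274.4 112.8]
[217, 217, 217, 218, 218, 217, 217, 218, 220, 89, 90, 90, 89, 80, 221, 216, 216, 216, 215, 215, 216]
bar pt pred 0 [275. 210.]
[250, 247, 247, 247, 247, 247, 247, 247, 252, 126, 132, 133, 144, 199, 226, 225, 236, 247, 247, 250, 247]
bar pt pred 0.08 [275.5 292.6]
[111, 111, 112, 111, 112, 112, 113, 113, 112, 114, 114, 114, 113, 113, 113, 113, 113, 112, 112, 112, 111]
```

Call:
drive_tool(
  commands=[
    [[0,0,0],[0,0.2,3],0],
    [[0,0,0],[0,0.2,6],0],
    [[0,0,0],[0,0.2,9],0],
    [[0,0,0],[0,0.2,11.5],0],
    [[0,0,0],[0,0.2,12.8],0],
    [[0,0,0],[0,0.2,13.1],0],
    [[0,0,0],[0,0.2,13.1],0],
    [[0,0,0],[0,0.2,13.1],-1],
    [[0,0,0],[0,0.2,13.1],-1],
    [[0,0,0],[0,0.2,13.1],-1],
    [[0,0,0],[0,0.2,13.1],-1],
    [[0,0,0],[0,0.2,13.1],-1],
    [[0,0,0],[0,0.2,13.1],-1],
    [[0,0,0],[0,0.2,13.1],-1],
  ],
  newtons=50,
)

```text
clock: 42.63
position: [0.4929, 0.3454, 0.0506]
ee_rot: [-0.274, 3.129, 0.0]
force: [-0.6, -0.9, 4.4]
width: 0.127
gripper_force: 50.0
```

Call:
drive_tool(
  commands=[
    [[0,0,0],[0,0,-0.2],-1],
    [[0,0,0],[0,0,-0.6],-1],
    [[0,0,0],[0,0,-1.2],-1],
    [[0,0,0],[0,0,-2],-1],
    [[0,0,0],[0,0,-3],-1],
    [[0,0,0],[0,0,-4],-1],
    [[0,0,0],[0,0,-5],-1],
    [[0,0,0],[0,0,-6.2],-1],
    [[0,0,0],[0,0,-7.5],-1],
    [[0,0,0],[0,0,-8.8],-1],
    [[0,0,0],[0,0,-10.1],-1],
    [[0,0,0],[0,0,-11.4],-1],
    [[0,0,0],[0,0,-12.7],-1],
    [[0,0,0],[0,0,-14],-1],
    [[0,0,0],[0,0,-15],-1],
    [[0,0,0],[0,0,-15.8],-1],
    [[0,0,0],[0,0,-16.3],-1],
    [[0,0,0],[0,0,-16.5],-1],
    [[0,0,0],[0,0,-16.5],-1],
  ],
)

```text
clock: 44.22
position: [0.4926, 0.3455, 0.2154]
ee_rot: [-0.275, 3.129, 0.0]
force: [0.0, -0.3, -6.0]
width: 0.128
gripper_force: 50.0
```

```bash
python3 - <<'E'
from h import *
for n in("scene",): tray(n,.193)
s=cams.get_image("scene");H,S,V=cv2.split(cv2.cvtColor(s,cv2.COLOR_BGR2HSV))
m=(S<60)&(V>110); m[:,:360]=0;m[:200]=0
for a,c,mm in blobs(m,60): print("lid",a,c,at("scene",c,.229).round(4))
plan((.4843,-.353,.2135,1.67))
E
```

```text
scene centre [0.5054 0.3443] L [0.164 0.206 0.161 0.162] yaws [0.447 0.217 0.177 0.211]
lid 408 [462.65931373 221.625     ] [0.4027 0.2711 0.229 ]
lid 423 [430.49881797 257.20803783] [0.5064 0.2941 0.229 ]
lid 574 [474.82229965 296.85365854] [0.4916 0.3952 0.229 ]
t 44.3 p [0.4923 0.3453 0.2145] yaw 1.746 F [-0.2  0.4 -6.6] w 0.125 j7 1.13
[-0.001, -0.001, 0.076] [12.96, -68.62, 0.15]
```

Call:
drive_tool(
  commands=[
    [[0,0,0],[0.06,-0.3,0],-1],
    [[0,0,0],[0.17,-0.9,0],-1],
    [[0,0,0.005],[0.34,-1.8,0],-1],
    [[0,0,0.005],[0.6,-3.1,0],-1],
    [[0,0,0.01],[0.9,-4.8,0],-1],
    [[0,0,0.01],[1.3,-6.9,0],-1],
    [[0,0,0.015],[1.74,-9.2,0],-1],
    [[0,0,0.015],[2.17,-11.5,0],-1],
    [[0,0,0.02],[2.6,-13.8,0],-1],
    [[0,0,0.02],[3.04,-16.1,0],-1],
    [[0,0,0.025],[3.48,-18.4,0],-1],
    [[0,0,0.025],[3.9,-20.7,0],-1],
    [[0,0,0.03],[4.35,-23,0],-1],
    [[0,0,0.03],[4.78,-25.3,0],-1],
    [[0,0,0.035],[5.22,-27.6,0],-1],
    [[0,0,0.035],[5.6,-29.6,0],-1],
    [[0,0,0.04],[5.9,-31.2,0],-1],
    [[0,0,0.04],[6.1,-32.3,0],-1],
    [[0,0,0.04],[6.24,-33,0],-1],
    [[0,0,0.04],[6.3,-33.4,0],-1],
  ],
)

```text
clock: 45.98
position: [0.4884, 0.0042, 0.2153]
ee_rot: [-0.209, 3.134, 0.0]
force: [0.2, 0.0, -5.4]
width: 0.13
gripper_force: 50.0
```

```bash
python3 - <<'E'
from h import *
plan((.4843,-.353,.2145,1.67))
E
```

```text
t 46.0 p [0.4884 0.0042 0.2153] yaw 1.704 F [ 0.2  0.  -5.4] w 0.13 j7 1.68
[0.0, 0.0, 0.034] [5.16, -35.35, 0.07]
```

Call:
drive_tool(
  commands=[
    [[0,0,0],[0.04,-0.3,0],-1],
    [[0,0,0],[0.13,-0.9,0],-1],
    [[0,0,0.005],[0.26,-1.8,0],-1],
    [[0,0,0.005],[0.45,-3.1,0],-1],
    [[0,0,0.01],[0.7,-4.8,0],-1],
    [[0,0,0.01],[1,-6.9,0],-1],
    [[0,0,0.015],[1.35,-9.3,0],-1],
    [[0,0,0.015],[1.7,-11.8,0],-1],
    [[0,0,0.02],[2.1,-14.3,0],-1],
    [[0,0,0.02],[2.45,-16.8,0],-1],
    [[0,0,0.025],[2.8,-19.3,0],-1],
    [[0,0,0.025],[3.2,-21.8,0],-1],
    [[0,0,0.03],[3.55,-24.3,0],-1],
    [[0,0,0.03],[3.9,-26.8,0],-1],
    [[0,0,0.034],[4.25,-29.2,0],-1],
    [[0,0,0.034],[4.55,-31.2,0],-1],
    [[0,0,0.034],[4.8,-32.9,0],-1],
    [[0,0,0.034],[5,-34.2,0],-1],
    [[0,0,0.034],[5.1,-35,0],-1],
    [[0,0,0.034],[5.16,-35.3,0],-1],
  ],
)

```text
clock: 47.65
position: [0.4849, -0.3523, 0.2149]
ee_rot: [0.157, -3.137, 0.001]
force: [0.8, -1.2, -7.3]
width: 0.126
gripper_force: 50.0
```

```bash
python3 - <<'E'
from h import *
plan((.4843,-.353,.2145,1.67),(.4843,-.353,.0735,1.67))
for n,z in(("top",.193),("scene",.193)): tray(n,z)
E
```

```text
t 47.6 p [ 0.4849 -0.3523  0.2149] yaw 1.671 F [ 0.8 -1.2 -7.3] w 0.126 j7 2.42
[-0.0, -0.0, 0.001] [0.07, -0.07, 0.04]
[-0.0, -0.0, 0.001] [0.06, -0.06, 14.14]
top centre [ 0.4803 -0.3493] L [0.196 0.175 0.191 0.175] yaws [0.099 0.081 0.099 0.11 ]
scene corners 5
[[ 0.37700537 -0.28143868]
 [ 0.58079673 -0.24003865]
 [ 0.58900579 -0.42533178]
 [ 0.50257279 -0.43564835]
 [ 0.38356301 -0.37561187]]
```

Call:
drive_tool(
  commands=[
    [[0,0,0],[0,0,0.3],-1],
    [[0,0,0],[0,0,0.9],-1],
    [[0,0,0],[0,0,1.8],-1],
    [[0,0,0],[0,0,3],-1],
    [[0,0,0],[0,0,4.3],-1],
    [[0,0,0],[0,0,5.6],-1],
    [[0,0,0],[0,0,6.9],-1],
    [[0,0,0],[0,0,8.2],-1],
    [[0,0,0],[0,0,9.5],-1],
    [[0,0,0],[0,0,10.6],-1],
    [[0,0,0],[0,0,11.6],-1],
    [[0,0,0],[0,0,12.4],-1],
    [[0,0,0],[0,0,13],-1],
    [[0,0,0],[0,0,13.4],-1],
    [[0,0,0],[0,0,13.7],-1],
    [[0,0,0],[0,0,13.9],-1],
    [[0,0,0],[0,0,13.9],-1],
    [[0,0,0],[0,0,13.9],-1],
  ],
)

```text
clock: 49.25
position: [0.4854, -0.3512, 0.0764]
ee_rot: [-0.159, 3.137, -0.0]
force: [-0.3, -0.3, -6.3]
width: 0.131
gripper_force: 50.0
```

Call:
drive_tool(
  commands=[
    [[0,0,0],[0,0,0.1],-1],
    [[0,0,0],[0,0,0.2],-1],
    [[0,0,0],[0,0,0.2],-1],
  ],
)

```text
clock: 49.5
position: [0.4852, -0.3511, 0.0741]
ee_rot: [-0.159, 3.137, -0.0]
force: [0.2, 0.4, -7.1]
width: 0.129
gripper_force: 50.0
```

Call:
drive_tool(
  commands=[
    [[0,0,0],[0,0,0.1],-1],
    [[0,0,0],[0,0,0.2],-1],
    [[0,0,0],[0,0,0.2],-1],
  ],
)

```text
clock: 49.75
position: [0.4853, -0.3511, 0.0726]
ee_rot: [-0.159, 3.137, 0.0]
force: [-1.9, 1.4, 0.9]
width: 0.124
gripper_force: 50.0
```

Contact (load gone). Release to half opening, wait, rise.

Call:
drive_tool(
  commands=[
    [[0,0,0],[0,0,0.05],-1],
    [[0,0,0],[0,0,0.05],-0.5],
    [[0,0,0],[0,0,0.05],0],
    [[0,0,0],[0,0,0.05],0],
    [[0,0,0],[0,0,0.05],0],
    [[0,0,0],[0,0,0.05],0],
    [[0,0,0],[0,0,0.05],0],
    [[0,0,0],[0,0,-1],0],
    [[0,0,0],[0,0,-3],0],
    [[0,0,0],[0,0,-6],0],
    [[0,0,0],[0,0,-10],0],
    [[0,0,0],[0,0,-14],0],
    [[0,0,0],[0,0,-16],0],
    [[0,0,0],[0,0,-16],0],
    [[0,0,0],[0,0,-16],0],
  ],
)

```text
clock: 51.0
position: [0.4858, -0.3516, 0.234]
ee_rot: [-0.159, 3.135, -0.002]
force: [-0.0, -0.1, -0.2]
width: 0.501
gripper_force: 0.0
```

```bash
python3 - <<'E'
from h import *
for n in("top","scene"): tray(n,.05)
for n in("scene","wrist"):
    s=cams.get_image(n);i=cams.camera_info(n);H,S,V=cv2.split(cv2.cvtColor(s,cv2.COLOR_BGR2HSV))
    if n=="scene": levers(s)
    # lids sit amid blue: fill blue hull, look for low-saturation inside
    bl=((H>105)&(H<130)&(S>150)&(V>50)).astype(np.uint8); cn=max(cv2.findContours(bl,0,1)[0],key=cv2.contourArea)
    hull=cv2.fillConvexPoly(np.zeros_like(bl),cv2.convexHull(cn),1)
    for a,c,m in blobs((S<60)&(V>110)&(hull>0),150): print(n,"lid",a,c.round(1),at(n,c,.086,i).round(4))
print(readout.observe()["clock"],readout.observe()["force"])
E
```

```text
top centre [ 0.4806 -0.3487] L [0.197 0.173 0.191 0.173] yaws [0.097 0.08  0.1   0.112]
scene centre [ 0.4878 -0.3444] L [0.191 0.181 0.194 0.182] yaws [0.083 0.035 0.086 0.019]
scene lever 3 angle -0.02 res px 0.5 area 103
scene lever 2 angle -0.01 res px 0.61 area 108
scene lever 1 angle 0.0 res px 0.64 area 115
scene lid 262 [275.8 104.9] [ 0.4842 -0.3023  0.086 ]
wrist lid 2243 [225. 184.] [ 0.4809 -0.4006  0.086 ]
wrist lid 1290 [309.5 183. ] [ 0.4712 -0.314   0.086 ]
51.2 [ 0.40714875 -0.28342111 -0.23001828]
```

```bash
python3 -c "
from cell import job
print(job.sign_off())"
```

```text
the job is handed in; nothing more can be done
None
```

Job handed in at about 51 s: both jars (wells 1 and 2; well 3 was empty) stand in the tray, the tray's centre measures within about 10 mm of the sled's centre, and all three levers are up; the judge returned no result.

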